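Unload the lacquered pails from the drying rail

ROBOT

A 6-joint arm with a two-finger parallel gripper is mounted at the origin on the work surface. World frame = base frame: x ahead of the robot, y to its left, z up, the work surface at z = 0. Lengths are in mm, angles in rad, forces in N, time in s.
With the tool pointing down it reaches from about 250 to 775 mm from the base axis. Payload 4 kg.
Tool frame: the origin (TCP) lies between the finger pads; the fingertips stand 22 mm ahead of it and the grasp point (between the pads) lies 3 mm ahead of it; z points along the fingers, y is the direction in which the jaws open and shut (so a half turn about z gives the same grasp; the last joint's range is limited). The gripper opens to 94 mm and grips with 3 to 60 N. Pads are 16 mm wide; open, the fingers measure 119 mm over their backs; the gripper's body (75 mm by 177 mm) begins 78 mm behind the grasp point.
Start: joints at [-1.364, 0.087, 1.371, -0, 1.684, -0.103], TCP at [167.675, -523.835, 227.506] pointing down, gripper open.
Joint ranges: [-3.1, 3.1], [-0.76, 2.03], [0.27, 2.55], [-1.08, 4.22], [0.17, 2.65], [-2.57, 2.57]. Speed limits (rad/s): [2.79, 2.79, 3.14, 3.14, 3.14, 3.14].

INTERFACE

Orientations are given as a unit quaternion [w, x, y, z].
In Python, from plant import env gives the robot as it stands.
- The arm moves only by the tool play_rows, never from a script. Its argument "commands" is a list of rows, each an object with "delta_pos": the shift along the tool's x, y, z in units of 50 mm (1.0 is 50 mm), a list of three; "turn": the turn, a rotation vector about the tool's x, y, z in units of 5 degrees (1.0 is 5 degrees), a list of three; "grip": the finger opening in mm, from 0 to 94. A call has 1 to 5 rows; each row shifts and turns the commanded pose from where the row before left it, along the tool's axes as they then stand; what a row does not reach is not made up. A row lasts 1/8 s, in which the tool goes at most 62.5 mm and 10.7 degrees, less where a joint would pass 70% of its speed; a pose out of reach is approached as far as the arm can. A call is refused whole if a number of a shift passes 1 or a number of a turn 1, either way. A call with a gripper value outside its range is refused whole. The fingers move at their own pace and stop on an object; "squeeze" is the grip in N (left out, the last holds). Time passes only in rows, so rows that do not move let the fingers close. It gives the time, the measured TCP pose, the force and the opening at its end, in the units of the state.
- env.get_state(): the state, without advancing time (a new reading comes with each control period).
- env.camera(name): name is "scene" or "top" or "wrist"; returns the picture (400x640x3 uint8, blue, green, red); there is no depth.
- env.camera_info(name): a dict with "fx", "fy", "cx", "cy" (pixels), "pose" (4x4, takes a point from camera to world coordinates). Camera axes: x right, y up, looking along -z (the intrinsics and any distortion apply to the point x, -y, -z); pixel columns grow to the right and rows downward; lengths in mm; the calibration is good to about 2 mm. A picture is of the moment at which its call begins: read the wrist's pose just before it. camera_info takes no time and is no camera call; for the wrist camera it gives the pose at the moment of the call.
- env.close_job(): hands the job in, once; it reports no verdict.
The state is a dict: "t": time; "joint_positions": joint angles; "qvel": joint speeds; "joint_torque": joint torques, N m; "tool_pos": TCP position; "eef_rot": TCP orientation; "wrist_force": force on the tool from outside, world axes, zero at the start; "ft_torque": the same for the moment, N m; "gripper_width": opening from 0.0 (shut) to 1.0 (fully open).
Only numpy, scipy, OpenCV 4.12 (cv2) and the standard library are available. Lean on these libraries where they do the work, as an engineer would, in place of code of your own. Each camera call takes 0.05 s, during which the arm holds its last target.

TASK

The lacquer on the pails hanging from the drying rail has cured. First turn the warm-air dryer's dial down to its one-dot mark, then pull its fresh-air knob straight out until it clicks and leave it out while you unload. Press open the sprung keeper of each hook that carries a pail, lift the pail off without wrenching it against the hook and stand it upright on the floor of the tray; when every pail stands in the tray, push the knob fully in again and disturb nothing else on the bench.

Things in the scene. Friction and masses are not known exactly. Their poses are not given: they have to be found in the camera images.
- rail: Fixed drying rail: level grey bar 510 mm long, 20 deep, top 259 mm above the bench, on a post at each end (y = +-242, feet 50 wide, x -25 to +50). Origin on the bench under the bar's middle; y along the bar. Four steel hooks on its -x side at y = -172.5, -57.5, 57.5, 172.5 (hooks 0 to 3): 8 mm rods bent to a J in the x-z plane, shank at x = -14, seat at x = -42.5, z = 235 mm, tip at x = -54.
- lug0 (a point): Middle of the top edge of the thumb lug (19 mm wide, 5 thick) on hook 0's keeper; moves with it. Shut: 261 mm above the bench, 3 mm before the seat (rail -x). The keeper is a 30 mm steel tongue sloping from its hinge (22 mm behind the seat, 264 mm high) down towards the hook's tip (top 250 mm high), barring the hook's mouth; it swings only inwards.
- keeper0 (a joint): Keeper of hook 0, rad: 0 shut, 0.94 open (hangs by the shank). Over-centre spring: pressing the lug straight down 6 mm (about 5 N at first, then less) tips it past 0.26; it then swings fully open by itself within 1.5 s and stays. Fingertips are best centred 0 to 6 mm before the lug (rail -x), clear of the tongue near its hinge; 10 mm down they still clear the hook's tip.
- lug1 (a point): Middle of the top edge of the thumb lug (19 mm wide, 5 thick) on hook 1's keeper; moves with it. Shut: 261 mm above the bench, 3 mm before the seat (rail -x). The keeper is a 30 mm steel tongue sloping from its hinge (22 mm behind the seat, 264 mm high) down towards the hook's tip (top 250 mm high), barring the hook's mouth; it swings only inwards.
- keeper1 (a joint): Keeper of hook 1, rad: 0 shut, 0.94 open (hangs by the shank). Over-centre spring: pressing the lug straight down 6 mm (about 5 N at first, then less) tips it past 0.26; it then swings fully open by itself within 1.5 s and stays. Fingertips are best centred 0 to 6 mm before the lug (rail -x), clear of the tongue near its hinge; 10 mm down they still clear the hook's tip.
- lug2 (a point): Middle of the top edge of the thumb lug (19 mm wide, 5 thick) on hook 2's keeper; moves with it. Shut: 261 mm above the bench, 3 mm before the seat (rail -x). The keeper is a 30 mm steel tongue sloping from its hinge (22 mm behind the seat, 264 mm high) down towards the hook's tip (top 250 mm high), barring the hook's mouth; it swings only inwards.
- keeper2 (a joint): Keeper of hook 2, rad: 0 shut, 0.94 open (hangs by the shank). Over-centre spring: pressing the lug straight down 6 mm (about 5 N at first, then less) tips it past 0.26; it then swings fully open by itself within 1.5 s and stays. Fingertips are best centred 0 to 6 mm before the lug (rail -x), clear of the tongue near its hinge; 10 mm down they still clear the hook's tip.
- lug3 (a point): Middle of the top edge of the thumb lug (19 mm wide, 5 thick) on hook 3's keeper; moves with it. Shut: 261 mm above the bench, 3 mm before the seat (rail -x). The keeper is a 30 mm steel tongue sloping from its hinge (22 mm behind the seat, 264 mm high) down towards the hook's tip (top 250 mm high), barring the hook's mouth; it swings only inwards.
- keeper3 (a joint): Keeper of hook 3, rad: 0 shut, 0.94 open (hangs by the shank). Over-centre spring: pressing the lug straight down 6 mm (about 5 N at first, then less) tips it past 0.26; it then swings fully open by itself within 1.5 s and stays. Fingertips are best centred 0 to 6 mm before the lug (rail -x), clear of the tongue near its hinge; 10 mm down they still clear the hook's tip.
- pail0: Black lacquered pail, 0.13 to 0.23 kg: body 62 mm wide (foot 50), 58 high; rigid square handle: flat struts (8 mm in x, 7 in y, outer faces 55 mm apart in y) up to a round bar of 7 mm along y, centre 110 mm above the underside. Origin: centre of underside. Hangs in the hook of its number. Grip: across the struts. To take off: lift 22 mm or more, then 50 mm along rail -x. None: absent or held.
- pail1: Black lacquered pail, 0.13 to 0.23 kg: body 62 mm wide (foot 50), 58 high; rigid square handle: flat struts (8 mm in x, 7 in y, outer faces 55 mm apart in y) up to a round bar of 7 mm along y, centre 110 mm above the underside. Origin: centre of underside. Hangs in the hook of its number. Grip: across the struts. To take off: lift 22 mm or more, then 50 mm along rail -x. None: absent or held.
- pail2: Black lacquered pail, 0.13 to 0.23 kg: body 62 mm wide (foot 50), 58 high; rigid square handle: flat struts (8 mm in x, 7 in y, outer faces 55 mm apart in y) up to a round bar of 7 mm along y, centre 110 mm above the underside. Origin: centre of underside. Hangs in the hook of its number. Grip: across the struts. To take off: lift 22 mm or more, then 50 mm along rail -x. None: absent or held.
- pail3: Black lacquered pail, 0.13 to 0.23 kg: body 62 mm wide (foot 50), 58 high; rigid square handle: flat struts (8 mm in x, 7 in y, outer faces 55 mm apart in y) up to a round bar of 7 mm along y, centre 110 mm above the underside. Origin: centre of underside. Hangs in the hook of its number. Grip: across the struts. To take off: lift 22 mm or more, then 50 mm along rail -x. None: absent or held.
- tray: Loose reddish wooden tray, 0.8 kg, 200 mm (x) by 270 mm (y), rim 24 mm high, walls and floor 6 mm thick. Origin: centre of its underside. All pails fit on its floor, for example at x = -42 or +42 mm, y = -62 or +62 mm. It may get shoved about during the run.
- dryer: Fixed bench warm-air dryer: grey box 170 mm (x) by 210 mm (y), top 112 mm above the bench. Origin on the bench under its middle. On its top: the dial at y = +52 mm and the fresh-air knob at y = -52 mm (x = 0).
- dial_grip (a point): On the dial's axis, 142 mm above the bench, where the grip is best centred. The dial: a black bar 46 mm long, 12 wide, from 9 to 37 mm above the dryer's top, on a skirt 50 mm wide. A white line on its top and end marks the pointer end. The point's axes turn with the dial: the pointer end lies at 4.19 rad (240 degrees) counter-clockwise from the point's x axis, seen from above.
- dial (a joint): Dial angle, rad, growing clockwise seen from above. Sprung detents at 0 (open ring: off), 0.70 (one dot), 1.40 (two dots), 2.10 (three dots); end stops at 0 and 2.10. It starts at two or three dots. It takes about 0.07 N m to turn out of a detent.
- one_dot (a point): The one-dot mark on the dryer's top, 41 mm from the dial's axis; the dial is at one dot when its pointer end points to it.
- vent_head (a point): Middle of the round black head of the fresh-air knob: 37 mm wide, from 10 mm below to 11 mm above this point; stem below it 12 mm, a steel nut 34 mm wide and 6 high at its foot. Knob in: this point is 142 mm above the bench. The knob moves straight up (out) and down (in).
- vent (a joint): Fresh-air knob, m: 0 in, 0.020 fully out (up). Over-centre spring: it takes about 6 N to start it from either end, and past half-way it snaps to the other end and stays.
- lidded_bowl: Bystander: black lacquer bowl, 112 mm in diameter, 46 mm high; origin under its middle. Not to be disturbed.
- lidded_pot: Bystander: round black pot, 96 mm in diameter, 90 mm high; origin under its middle. Not to be disturbed.
- pigment_jar: Bystander: jar, 54 mm in diameter, 65 mm high; origin under its middle. Not to be disturbed.
Mind the look-alikes: they are no part of the job. Leave any pink look-alike of the pail1 alone.

How it is judged (in metres and radians):
On the way, in this order (a step that is already met when the one before it is completed fails the run):
1. the dial is turned to the one-dot mark, the fresh-air knob still in (value of joint dial between 0.55 and 0.85 rad and value of joint vent below 0.005 m), for 0.2 s.
2. the fresh-air knob is pulled out to its stop (value of joint dial between 0.55 and 0.85 rad and value of joint vent above 0.016 m), for 0.2 s.
3. every pail stands upright in the tray, let go, while the knob is still out (x of pail0 in the frame of tray between -0.075 and 0.075 m and y of pail0 in the frame of tray between -0.11 and 0.11 m and z of pail0 in the frame of tray between 0 and 0.012 m and angle between each of pail0, pail1, pail2, pail3's own z axis and vertical below 0.12 rad and linear speed of each of pail0, pail1, pail2, pail3 below 0.03 m/s and x of pail1 in the frame of tray between -0.075 and 0.075 m and y of pail1 in the frame of tray between -0.11 and 0.11 m and z of pail1 in the frame of tray between 0 and 0.012 m and x of pail2 in the frame of tray between -0.075 and 0.075 m and y of pail2 in the frame of tray between -0.11 and 0.11 m and z of pail2 in the frame of tray between 0 and 0.012 m and x of pail3 in the frame of tray between -0.075 and 0.075 m and y of pail3 in the frame of tray between -0.11 and 0.11 m and z of pail3 in the frame of tray between 0 and 0.012 m and contact force between each of pail0, pail1, pail2, pail3 and the fingers below 0.05 N and value of joint vent above 0.016 m), for 0.3 s.
4. the fresh-air knob is pushed in again (value of joint vent below 0.004 m), for 0.2 s.
At the end, for the whole second after the job is handed in: Every pail that was hanging stands upright (within 7 degrees) and at rest on the tray's floor, wholly inside the rim; the dial is at its one-dot position (0.70 rad, within 0.15 rad) and the fresh-air knob is fully in (within 4 mm) (x of pail0 in the frame of tray between -0.075 and 0.075 m and y of pail0 in the frame of tray between -0.11 and 0.11 m and z of pail0 in the frame of tray between 0 and 0.012 m and angle between each of pail0, pail1, pail2, pail3's own z axis and vertical below 0.12 rad and linear speed of each of pail0, pail1, pail2, pail3 below 0.03 m/s and x of pail1 in the frame of tray between -0.075 and 0.075 m and y of pail1 in the frame of tray between -0.11 and 0.11 m and z of pail1 in the frame of tray between 0 and 0.012 m and x of pail2 in the frame of tray between -0.075 and 0.075 m and y of pail2 in the frame of tray between -0.11 and 0.11 m and z of pail2 in the frame of tray between 0 and 0.012 m and x of pail3 in the frame of tray between -0.075 and 0.075 m and y of pail3 in the frame of tray between -0.11 and 0.11 m and z of pail3 in the frame of tray between 0 and 0.012 m and value of joint dial between 0.55 and 0.85 rad and value of joint vent below 0.004 m); the robot touches nothing.
It fails at once if a bystander (lidded bowl, lidded pot or pigment jar) is pushed more than 3 cm or knocked over (distance of any of lidded_bowl, lidded_pot, pigment_jar from where it was at the start of the episode above 0.03 m or angle between any of lidded_bowl, lidded_pot, pigment_jar's own z axis and vertical above 0.5 rad).
It fails at once if a pail is wrenched against its hook or keeper (more than 40 N) (contact force between any of pail0, pail1, pail2, pail3 and rail above 40 N).
Of pail0, pail1, pail2, pail3 only 3 to 4 are there at a start; the rules pass over those that are not, and their reading is None.
At some moment in a run one of tray may be knocked a few centimetres aside while the robot is not near it.
It also fails if it takes over 210 s, if anything falls off the work surface, if the arm or the gripper's body presses on something with over 40 N, if the wrist force passes 120 N, or if a joint passes its speed limit or range.

## Working session

There is one attempt and no reset: what is moved stays moved. The work goes in short steps, Python scripts to look and compute and a tool call to move; the robot and the scene stay as the last step left them, time stands still between calls to the robot, and variables do not carry over. Pictures are saved under pics/ and viewed, and the job is handed in when it is done.

Besides the shell and the picture viewer there is one more tool, called after "Emit:" by a JSON object that holds its "fn" and its "kwargs", one argument or row to a line. play_rows: Moves the arm, as the interface text tells. Its arguments: {"type":"object","properties":{"commands":{"type":"array"},"squeeze":{"type":"number"}},"required":["commands"]}

```bash
ls; mkdir -p pics; cat > h.py <<'E'
import numpy as np,cv2
from plant import env
E
python3 - <<'E'
from h import *
s=env.get_state();print({k:np.round(v,3).tolist() for k,v in s.items()})
for n in ("scene","top","wrist"):
    print(n,{k:(np.round(v,3).tolist()) for k,v in env.camera_info(n).items()})
    cv2.imwrite(f"pics/{n}0.png",env.camera(n))
E
```

```text
pics
{'t': 0.0, 'joint_positions': [-1.364, 0.088, 1.372, 0.0, 1.684, -0.103], 'qvel': [0.001, 0.0, -0.0, 0.001, 0.0, 0.001], 'joint_torque': [0.001, -34.017, -30.243, 0.072, 0.033, -0.0], 'tool_pos': [167.559, -523.328, 226.314], 'eef_rot': [-0.001, 0.988, 0.154, -0.0], 'wrist_force': [0.251, 0.161, -0.465], 'ft_torque': [0.021, -0.047, 0.024], 'gripper_width': 1.0}
scene {'fx': 408.858, 'fy': 408.858, 'cx': 313.855, 'cy': 197.962, 'pose': [[-0.434, -0.616, 0.658, 1301.962], [0.901, -0.279, 0.333, 383.606], [-0.021, 0.737, 0.676, 906.385], [0.0, 0.0, 0.0, 1.0]]}
top {'fx': 426.805, 'fy': 426.805, 'cx': 321.917, 'cy': 201.219, 'pose': [[0.024, 0.992, -0.124, 421.279], [-1.0, 0.025, 0.01, 38.393], [0.013, 0.124, 0.992, 1504.309], [0.0, 0.0, 0.0, 1.0]]}
wrist {'fx': 329.355, 'fy': 329.355, 'cx': 319.836, 'cy': 205.559, 'pose': [[0.305, 0.924, 0.23, 234.303], [-0.952, 0.296, 0.073, -502.432], [-0.001, -0.241, 0.971, 384.029], [0.0, 0.0, 0.0, 1.0]]}
```

View pics/scene0.png

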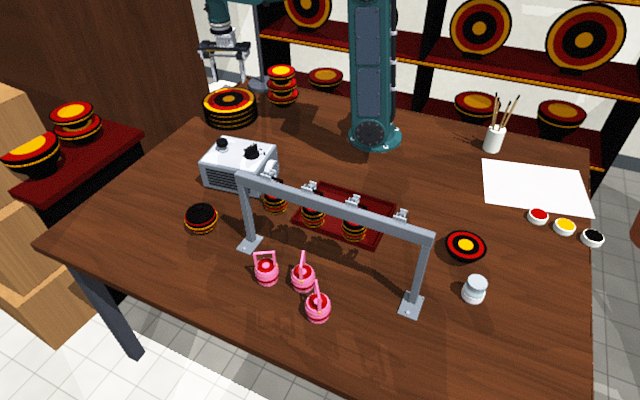

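View pics/top0.png

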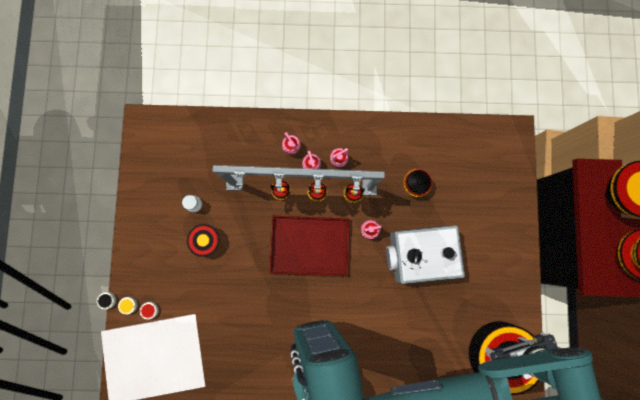

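View pics/wrist0.png

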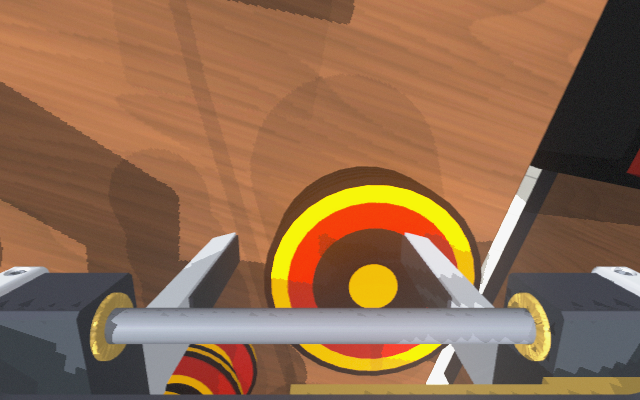

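The top view shows pails on the three right-hand hooks, at about (280,190), (317,190) and (353,190); hook 3 at (236,180) is empty. The dryer is at (430,255), the tray at (311,246), and a pink pail at (371,229). I'll enlarge the views for measuring.

```bash
cat >> h.py <<'E'
def ray(n,u,v,info=None):
    i=info or env.camera_info(n); P=np.array(i["pose"])
    d=np.array([(u-i["cx"])/i["fx"],-(v-i["cy"])/i["fy"],-1.0])
    return P[:3,3],P[:3,:3]@d
def onz(n,u,v,z,info=None):
    o,d=ray(n,u,v,info); return o+d*(z-o[2])/d[2]
def tri(rs):
    A=np.zeros((3,3));b=np.zeros(3)
    for o,d in rs:
        d=d/np.linalg.norm(d);M=np.eye(3)-np.outer(d,d);A+=M;b+=M@o
    p=np.linalg.solve(A,b)
    res=[np.linalg.norm((np.eye(3)-np.outer(d,d)/(d@d))@(p-o)) for o,d in rs]
    return p,res
def proj(p,i):
    P=np.linalg.inv(np.array(i["pose"]));q=P[:3,:3]@np.array(p)+P[:3,3]
    return np.array([i["cx"]+i["fx"]*q[0]/-q[2], i["cy"]-i["fy"]*q[1]/-q[2]])
def crop(im,x0,y0,x1,y1,f,name):
    cv2.imwrite(name,cv2.resize(im[y0:y1,x0:x1],None,fx=f,fy=f,interpolation=cv2.INTER_CUBIC))
E
python3 - <<'E'
from h import *
t=cv2.imread("pics/top0.png");s=cv2.imread("pics/scene0.png")
crop(t,205,130,405,280,4,"pics/t_rail.png")
crop(t,360,200,480,290,6,"pics/t_dry.png")
crop(s,185,120,445,310,3,"pics/s_rail.png")
E
```

```text
(no output)
```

View pics/t_rail.png

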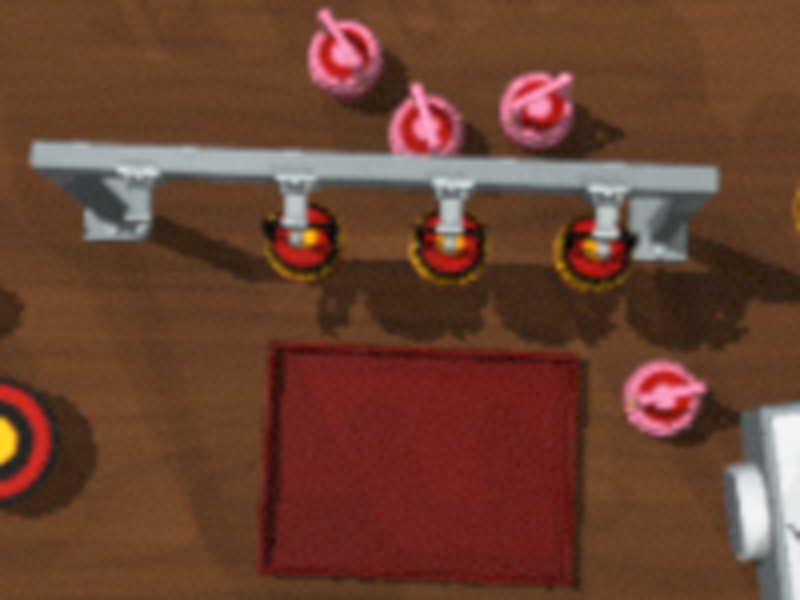

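View pics/t_dry.png

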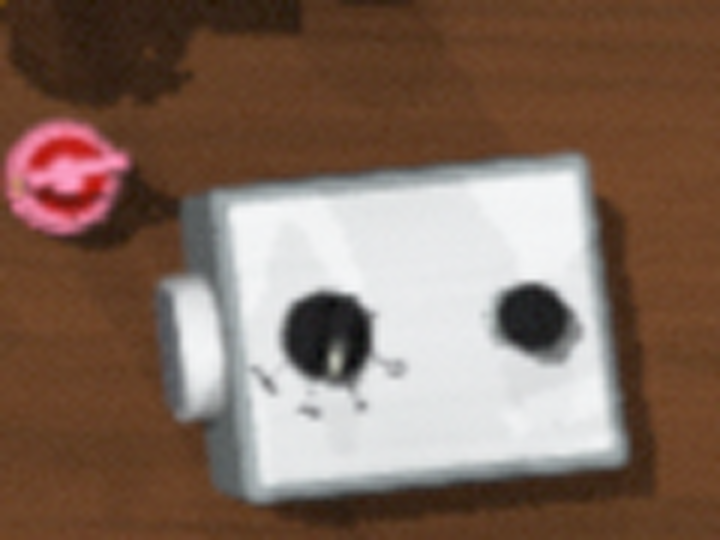

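View pics/s_rail.png

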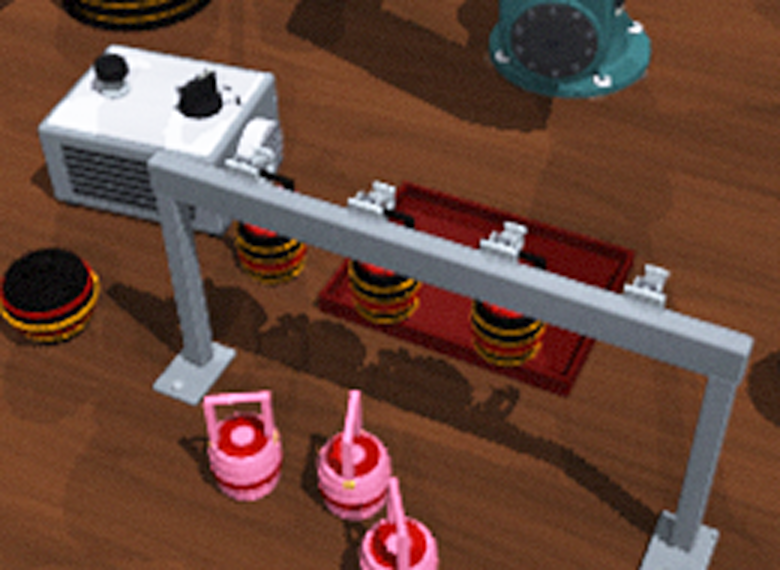

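Dial is at about top (414,256), knob head at (449,253). Rail ends are at crop (35,150) and (717,175). Next I compute positions.

```bash
python3 - <<'E'
from h import *
np.set_printoptions(precision=1,suppress=True)
T=lambda u,v,f,x,y:(x+(u+.5)/f-.5,y+(v+.5)/f-.5)
print("dial",onz("top",*T(327,336,6,360,200),135),"vent",onz("top",*T(536,317,6,360,200),150))
# dryer top corners
for c in [(222,205),(580,158),(628,462),(250,498)]: print("dry",onz("top",*T(*c,6,360,200),112))
# rail bar top corners
for c in [(32,143),(717,168),(718,190),(32,166)]: print("bar",onz("top",*T(*c,4,205,130),259))
for c in [(272,344),(578,356),(574,582),(262,572)]: print("tray",onz("top",*T(*c,4,205,130),24))
for c in [(302,237),(450,240),(597,247)]: print("seat",onz("top",*T(*c,4,205,130),240))
print("pinkpail",onz("top",*T(662,400,4,205,130),50))
s=env.get_state();print(s['tool_pos'],s['eef_rot'],s['t'])
E
```

```text
dial [ 425.5 -274.   135. ] vent [ 438.  -381.1  150. ]
dry [ 494.9 -222.2  112. ]
dry [ 525.3 -418.1  112. ]
dry [ 362.1 -441.5  112. ]
dry [ 338.3 -237.5  112. ]
bar [676.1 351.7 259. ]
bar [ 670.6 -156.4  259. ]
bar [ 654.  -157.3  259. ]
bar [658.8 350.8 259. ]
tray [552.  193.2  24. ]
tray [548.1 -73.   24. ]
tray [354.1 -72.6  24. ]
tray [356.3 194.3  24. ]
seat [613.7 151.3 240. ]
seat [614.3  40.6 240. ]
seat [611.9 -69.7 240. ]
pinkpail [ 510.1 -143.3   50. ]
[ 167.6 -523.5  226.6] [-0.   1.   0.2 -0. ] 0.15
```

```bash
cat >> h.py <<'E'
from scipy.spatial.transform import Rotation as R
def go(x,y,z,yaw=None,s=None,p=None):
    "print tool-axis deltas (units) to world target; yaw = world angle of tool x"
    s=s or env.get_state(); q=s['eef_rot']; Rm=R.from_quat([q[1],q[2],q[3],q[0]]).as_matrix()
    pos=np.array(s['tool_pos']) 
    d=Rm.T@(np.array([x,y,z])-pos)/50
    y0=np.arctan2(Rm[1,0],Rm[0,0]); 
    out="t=%.2f pos=%s yaw=%.3f tilt=%.3f | d=%s"%(s['t'],np.round(pos,1),y0,np.arccos(min(1,-Rm[2,2])),np.round(d,3))
    if yaw is not None:
        Rt=np.array([[np.cos(yaw),np.sin(yaw),0],[np.sin(yaw),-np.cos(yaw),0],[0,0,-1]])
        rv=R.from_matrix(Rm.T@Rt).as_rotvec(); out+=" turn=%s"%np.round(np.degrees(rv)/5,3)
        d2=Rt.T@(np.array([x,y,z])-pos)/50; out+=" d(after turn)=%s"%np.round(d2,3)
    print(out)
E
python3 - <<'E'
from h import *
go(400,-330,300,0.13)
E
```

```text
t=0.15 pos=[ 167.6 -523.5  226.6] yaw=0.310 tilt=0.002 | d=[ 5.607 -2.27  -1.464] turn=[-0.019  0.     2.06 ] d(after turn)=[ 5.111 -3.234 -1.468]
```

Emit:
{"fn": "play_rows", "kwargs": {
  "commands": [
    {"delta_pos": [0.5,-0.2,-1.0],"turn": [0,0,0.6],"grip": 94},
    {"delta_pos": [1.0,-0.4,-0.5],"turn": [0,0,0.7],"grip": 94},
    {"delta_pos": [1.0,-0.3,0],"turn": [0,0,0.7],"grip": 94},
    {"delta_pos": [1.0,-0.3,0],"turn": [0,0,0],"grip": 94},
    {"delta_pos": [1.0,-0.3,0],"turn": [0,0,0],"grip": 94}
  ]
}}

```text
t: 0.78
tool_pos: [374.1, -406.0, 302.3]
eef_rot: [0.0, 0.998, 0.067, -0.0]
wrist_force: [-0.3, -0.8, -0.2]
gripper_width: 1.001
```

```bash
python3 - <<'E'
from h import *
go(400,-330,300,0.13)
E
```

```text
t=0.78 pos=[ 374.1 -406.   302.3] yaw=0.135 tilt=0.000 | d=[ 0.717 -1.436  0.046] turn=[0.001 0.002 0.058] d(after turn)=[ 0.71  -1.44   0.046]
```

Emit:
{"fn": "play_rows", "kwargs": {
  "commands": [
    {"delta_pos": [0.4,-0.7,0],"turn": [0,0,0],"grip": 94},
    {"delta_pos": [0.3,-0.7,0],"turn": [0,0,0],"grip": 94},
    {"delta_pos": [0,0,0],"turn": [0,0,0],"grip": 94}
  ]
}}

```text
t: 1.15
tool_pos: [398.8, -330.9, 302.7]
eef_rot: [0.0, 0.998, 0.069, 0.0]
wrist_force: [-0.7, 0.6, -0.0]
gripper_width: 1.001
```

```bash
cat >> h.py <<'E'
import json
def snap(name):
    i=env.camera_info("wrist"); im=env.camera("wrist")
    cv2.imwrite(f"pics/{name}.png",im); json.dump({k:np.array(v).tolist() for k,v in i.items()},open(f"pics/{name}.json","w"))
    return im,i
def info(name): return json.load(open(f"pics/{name}.json"))
E
python3 - <<'E'
from h import *
snap("w1"); go(400,-330,300,0.13)
E
```

```text
t=1.20 pos=[ 398.3 -332.2  302.5] yaw=0.137 tilt=0.001 | d=[ 0.039 -0.039  0.05 ] turn=[0.008 0.002 0.082] d(after turn)=[ 0.039 -0.04   0.051]
```

View pics/w1.png

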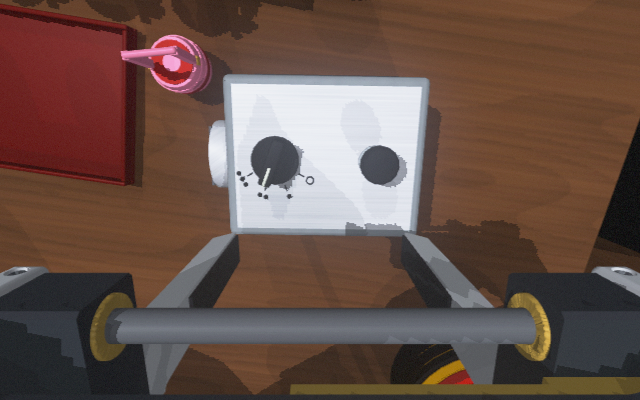

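```bash
python3 - <<'E'
from h import *
im=cv2.imread("pics/w1.png"); crop(im,220,110,440,240,3.6,"pics/w1c.png")
E
```

```text
(no output)
```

View pics/w1c.png

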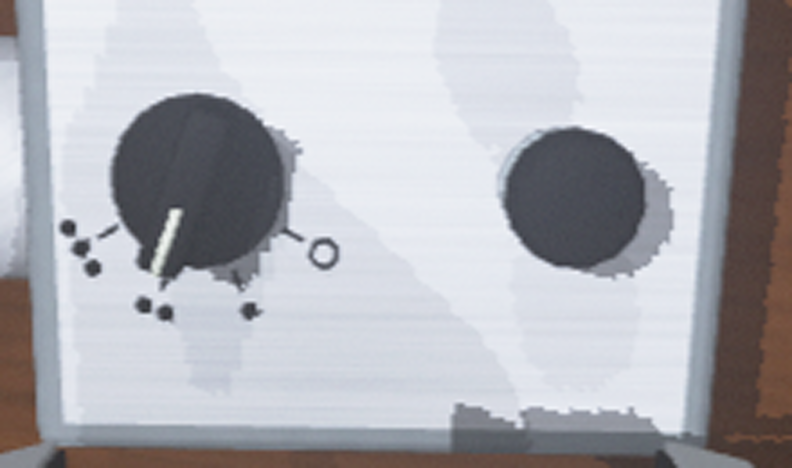

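The pointer is at two dots: crop marks are ring (324,253), one dot (250,311), two dots (155,308), three dots (80,247). Skirt centre is (198,181), knob head centre (574,197).

```bash
python3 - <<'E'
from h import *
np.set_printoptions(precision=1,suppress=True)
i=info("w1")
W=lambda u,v:(220+(u+.5)/3.6-.5,110+(v+.5)/3.6-.5)
f=lambda u,v,z:onz("wrist",*W(u,v),z,i)
sk=f(198,181,119);print("skirt",sk)
for n,c in dict(ring=(324,253),one=(250,311),two=(155,308),three=(80,247)).items():
    p=f(*c,112);d=p-sk;print(n,p,np.hypot(d[0],d[1]),np.degrees(np.arctan2(d[1],d[0])))
a,b=f(156,272,149),f(176,210,149);print("line",a,b,np.degrees(np.arctan2(*(a-b)[1::-1])), "tip to skirt ang",np.degrees(np.arctan2(*(a-sk)[1::-1])),np.hypot(*(a-sk)[:2]))
print("vent",f(574,197,153))
T=lambda u,v,f,x,y:(x+(u+.5)/f-.5,y+(v+.5)/f-.5)
tv=T(536,317,6,360,200);print(tri([ray("wrist",*W(574,197),i),ray("top",*tv)]))
tl=T(338,355,6,360,200);print("line mid",tri([ray("wrist",*W(166,241),i),ray("top",*tl)]))
for c in [(50,432),(700,432)]: print("corner",f(*c,112))
E
```

```text
skirt [ 426.  -280.4  119. ]
ring [ 409.1 -318.9  112. ] 41.99899990563355 -113.68215316612908
one [ 388.6 -299.2  112. ] 41.846282742140474 -153.37549684252738
two [ 385.6 -270.8  112. ] 41.56351626945805 166.64385687540724
three [ 400.9 -247.   112. ] 41.7931702016604 126.90826200229787
line [ 404.1 -275.5  149. ] [ 421.3 -279.1  149. ] 168.1965363789478 tip to skirt ang 167.2939009201324 22.418500573801452
vent [ 439.6 -381.4  153. ]
(array([ 438.2, -384. ,  140. ]), [np.float64(0.16195736330643626), np.float64(0.16195736330636495)])
line mid (array([ 414.4, -276.9,  150.3]), [np.float64(1.4556027838671401), np.float64(1.4556027838670427)])
corner [ 342.2 -242.6  112. ]
corner [ 369.9 -441.   112. ]
```

Emit:
{"fn": "play_rows", "kwargs": {
  "commands": [
    {"delta_pos": [0.4,-0.5,0.2],"turn": [0,0,1.0],"grip": 70},
    {"delta_pos": [0.2,-0.5,0.4],"turn": [0,0,1.0],"grip": 60},
    {"delta_pos": [0,0,0.4],"turn": [0,0,1.0],"grip": 50},
    {"delta_pos": [0,0,0.4],"turn": [0,0,1.0],"grip": 50},
    {"delta_pos": [0,0,0],"turn": [0,0,0.2],"grip": 50}
  ]
}}

```text
t: 1.82
tool_pos: [422.1, -280.4, 230.3]
eef_rot: [-0.001, 0.993, -0.116, -0.002]
wrist_force: [0.3, 0.9, -0.1]
gripper_width: 0.537
```

```bash
python3 - <<'E'
from h import *
go(426,-280.4,147,-0.225)
E
```

```text
t=1.82 pos=[ 422.1 -280.4  230.3] yaw=-0.233 tilt=0.004 | d=[ 0.082 -0.015  1.665] turn=[-0.018  0.048 -0.089] d(after turn)=[ 0.075 -0.017  1.665]
```

Emit:
{"fn": "play_rows", "kwargs": {
  "commands": [
    {"delta_pos": [0.08,0,0.5],"turn": [0,0,0],"grip": 50},
    {"delta_pos": [0,0,0.6],"turn": [0,0,0],"grip": 45},
    {"delta_pos": [0,0,0.54],"turn": [0,0,0],"grip": 40},
    {"delta_pos": [0,0,0],"turn": [0,0,0],"grip": 35}
  ]
}}

```text
t: 2.33
tool_pos: [426.1, -280.9, 148.9]
eef_rot: [-0.001, 0.993, -0.116, -0.002]
wrist_force: [-0.7, 1.0, 0.7]
gripper_width: 0.378
```

Emit:
{"fn": "play_rows", "kwargs": {
  "commands": [
    {"delta_pos": [0,0,0],"turn": [0,0,0],"grip": 20},
    {"delta_pos": [0,0,0],"turn": [0,0,0],"grip": 8},
    {"delta_pos": [0,0,0],"turn": [0,0,0],"grip": 8},
    {"delta_pos": [0,0,0],"turn": [0,0,0],"grip": 8}
  ],
  "squeeze": 15
}}

```text
t: 2.82
tool_pos: [428.2, -280.6, 152.2]
eef_rot: [0.0, 0.993, -0.115, 0.002]
wrist_force: [1.1, 3.8, 5.2]
gripper_width: 0.126
```

```bash
python3 - <<'E'
from h import *
go(426,-280.4,147,-0.225)
E
```

```text
t=2.83 pos=[ 428.2 -280.6  152.2] yaw=-0.231 tilt=0.003 | d=[-0.044  0.006  0.104] turn=[-0.003 -0.034 -0.065] d(after turn)=[-0.044  0.006  0.104]
```

Gripped at 11.8 mm. Now turning counter-clockwise by 40°.

Emit:
{"fn": "play_rows", "kwargs": {
  "commands": [
    {"delta_pos": [0,0,0],"turn": [0,0,-1.0],"grip": 8},
    {"delta_pos": [0,0,0],"turn": [0,0,-1.0],"grip": 8},
    {"delta_pos": [0,0,0],"turn": [0,0,-1.0],"grip": 8},
    {"delta_pos": [0,0,0],"turn": [0,0,-1.0],"grip": 8}
  ]
}}

```text
t: 3.32
tool_pos: [428.3, -279.6, 152.2]
eef_rot: [-0.001, 0.998, 0.061, 0.002]
wrist_force: [-0.1, 5.4, 8.6]
gripper_width: 0.128
```

Emit:
{"fn": "play_rows", "kwargs": {
  "commands": [
    {"delta_pos": [0,0,0],"turn": [0,0,-1.0],"grip": 8},
    {"delta_pos": [0,0,0],"turn": [0,0,-1.0],"grip": 8},
    {"delta_pos": [0,0,0],"turn": [0,0,-1.0],"grip": 8},
    {"delta_pos": [0,0,0],"turn": [0,0,-1.0],"grip": 8},
    {"delta_pos": [0,0,0],"turn": [0,0,0],"grip": 8}
  ]
}}

```text
t: 3.95
tool_pos: [428.0, -278.6, 152.2]
eef_rot: [-0.002, 0.973, 0.232, 0.001]
wrist_force: [-0.2, 8.2, 8.1]
gripper_width: 0.123
```

```bash
python3 - <<'E'
from h import *
go(426,-280.4,147,-0.231+.7);print(env.get_state()['ft_torque'])
E
```

```text
t=3.95 pos=[ 428.  -278.6  152.2] yaw=0.469 tilt=0.004 | d=[-0.052  0.015  0.104] turn=[-0.028 -0.041 -0.002] d(after turn)=[-0.051  0.014  0.104]
[ 1.53748273  0.00153768 -0.02810703]
```

Emit:
{"fn": "play_rows", "kwargs": {
  "commands": [
    {"delta_pos": [0,0,0],"turn": [0,0,0],"grip": 30},
    {"delta_pos": [0,0,0],"turn": [0,0,0],"grip": 45},
    {"delta_pos": [0,0,-0.7],"turn": [0,0,0],"grip": 60},
    {"delta_pos": [0,0,-1.0],"turn": [0,0,0.5],"grip": 80},
    {"delta_pos": [0,0,-1.0],"turn": [0,0,0.5],"grip": 80}
  ]
}}

```text
t: 4.58
tool_pos: [426.7, -281.2, 286.1]
eef_rot: [-0.0, 0.982, 0.188, -0.001]
wrist_force: [0.8, -0.3, 0.4]
gripper_width: 0.624
```

Emit:
{"fn": "play_rows", "kwargs": {
  "commands": [
    {"delta_pos": [0,1.0,-0.1],"turn": [0,0,1],"grip": 80},
    {"delta_pos": [-0.5,0.8,0],"turn": [0,0,1],"grip": 80},
    {"delta_pos": [0,0,0],"turn": [0,0,1],"grip": 80},
    {"delta_pos": [0,0,0],"turn": [0,0,0],"grip": 80}
  ]
}}

```text
t: 5.08
tool_pos: [432.9, -373.7, 289.6]
eef_rot: [-0.0, 0.998, 0.059, -0.001]
wrist_force: [-0.2, -0.6, -0.0]
gripper_width: 0.848
```

```bash
python3 - <<'E'
from h import *
im,i=snap("w2"); crop(im,150,60,470,280,2.5,"pics/w2c.png"); go(439.5,-381.5,145,0.137)
E
```

```text
t=5.12 pos=[ 433.1 -373.1  289.9] yaw=0.119 tilt=0.001 | d=[0.109 0.182 2.898] turn=[-0.004  0.009 -0.21 ] d(after turn)=[0.104 0.183 2.899]
```

View pics/w2c.png

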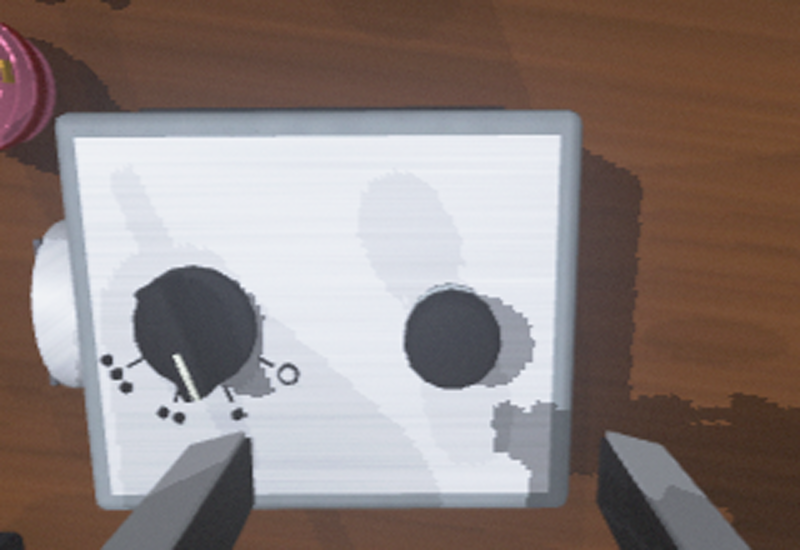

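```bash
python3 - <<'E'
from h import *
np.set_printoptions(precision=1,suppress=True)
i=info("w2")
W=lambda u,v:(150+(u+.5)/2.5-.5,60+(v+.5)/2.5-.5)
f=lambda u,v,z:onz("wrist",*W(u,v),z,i)
a,b=f(195,399,149),f(177,356,149);sk=f(196,330,119);print(sk,a,b,np.degrees(np.arctan2(*(a-b)[1::-1])),np.degrees(np.arctan2(*(a-sk)[1::-1])))
for c in [(238,413),(172,414)]:
    d=f(*c,112)-sk;print(np.degrees(np.arctan2(d[1],d[0])),np.hypot(*d[:2]))
v=f(452,338,153);print("vent",v)
j=info("w1");w1=(220+574.5/3.6-.5,110+197.5/3.6-.5)
print(tri([ray("wrist",*W(452,338),i),ray("wrist",*w1,j)]))
E
```

```text
[ 424.9 -281.1  119. ] [ 405.4 -289.8  149. ] [ 421.3 -282.3  149. ] -154.794498643562 -155.97996974515158
-153.51289312582094 39.8165156788243
165.58196651502766 40.650063581282375
vent [ 440.9 -382.8  153. ]
(array([ 438.6, -383.5,  142.2]), [np.float64(0.026454311232349044), np.float64(0.0264543112324217)])
```

Dial is at one dot (pointer -155°, mark -153.5°). Now the knob.

Emit:
{"fn": "play_rows", "kwargs": {
  "commands": [
    {"delta_pos": [0.13,0.18,0.7],"turn": [0,0,0],"grip": 60},
    {"delta_pos": [0,0,0.8],"turn": [0,0,0],"grip": 60},
    {"delta_pos": [0,0,0.7],"turn": [0,0,0],"grip": 60},
    {"delta_pos": [0,0,0.6],"turn": [0,0,0],"grip": 60},
    {"delta_pos": [0,0,0],"turn": [0,0,0],"grip": 60}
  ]
}}

```text
t: 5.75
tool_pos: [439.7, -379.1, 147.5]
eef_rot: [-0.002, 0.998, 0.06, -0.002]
wrist_force: [-0.6, 0.5, 1.2]
gripper_width: 0.637
```

```bash
python3 - <<'E'
from h import *
go(440,-382.5,145,0.137)
E
```

```text
t=5.75 pos=[ 439.7 -379.1  147.5] yaw=0.120 tilt=0.006 | d=[-0.001  0.068  0.049] turn=[-0.056  0.045 -0.198] d(after turn)=[-0.003  0.067  0.049]
```

Emit:
{"fn": "play_rows", "kwargs": {
  "commands": [
    {"delta_pos": [0,0,0],"turn": [0,0,0],"grip": 34},
    {"delta_pos": [0,0,0],"turn": [0,0,0],"grip": 32},
    {"delta_pos": [0,0,0],"turn": [0,0,0],"grip": 32},
    {"delta_pos": [0,0,0],"turn": [0,0,0],"grip": 32}
  ],
  "squeeze": 30
}}

```text
t: 6.25
tool_pos: [441.7, -382.5, 152.6]
eef_rot: [0.002, 0.998, 0.059, 0.001]
wrist_force: [0.8, -3.0, 3.2]
gripper_width: 0.381
```

Emit:
{"fn": "play_rows", "kwargs": {
  "commands": [
    {"delta_pos": [0,0,-0.15],"turn": [0,0,0],"grip": 32},
    {"delta_pos": [0,0,-0.15],"turn": [0,0,0],"grip": 32},
    {"delta_pos": [0,0,-0.15],"turn": [0,0,0],"grip": 32},
    {"delta_pos": [0,0,0],"turn": [0,0,0],"grip": 32},
    {"delta_pos": [0,0,0],"turn": [0,0,0],"grip": 32}
  ]
}}

```text
t: 6.88
tool_pos: [441.6, -382.3, 172.9]
eef_rot: [0.001, 0.998, 0.059, 0.001]
wrist_force: [3.1, -6.4, -3.2]
gripper_width: 0.379
```

Emit:
{"fn": "play_rows", "kwargs": {
  "commands": [
    {"delta_pos": [0,0,0],"turn": [0,0,0],"grip": 42},
    {"delta_pos": [0,0,0],"turn": [0,0,0],"grip": 60},
    {"delta_pos": [0,0,-0.6],"turn": [0,0,0],"grip": 80},
    {"delta_pos": [0,0,-1.0],"turn": [0,0,0],"grip": 94},
    {"delta_pos": [0,0,-0.8],"turn": [0,0,0],"grip": 94}
  ]
}}

```text
t: 7.5
tool_pos: [440.6, -380.2, 294.7]
eef_rot: [-0.0, 0.998, 0.059, -0.0]
wrist_force: [0.0, -0.2, -0.6]
gripper_width: 0.83
```

Emit:
{"fn": "play_rows", "kwargs": {
  "commands": [
    {"delta_pos": [0,0,0],"turn": [0,0,0],"grip": 94}
  ]
}}

```text
t: 7.62
tool_pos: [441.6, -381.3, 297.6]
eef_rot: [0.003, 0.998, 0.059, 0.002]
wrist_force: [-0.2, 1.1, -0.2]
gripper_width: 0.942
```

```bash
python3 - <<'E'
from h import *
im,i=snap("w3"); crop(im,150,60,470,280,2.5,"pics/w3c.png"); go(439.5,-381.5,145,0.137)
j=env.camera_info("top");t=env.camera("top");cv2.imwrite("pics/top1.png",t);crop(t,360,200,480,290,6,"pics/t1_dry.png")
E
```

```text
t=7.67 pos=[ 441.1 -380.8  294.5] yaw=0.118 tilt=0.002 | d=[-0.038  0.004  2.99 ] turn=[ 0.021 -0.019 -0.216] d(after turn)=[-0.033  0.009  2.99 ]
```

View pics/w3c.png

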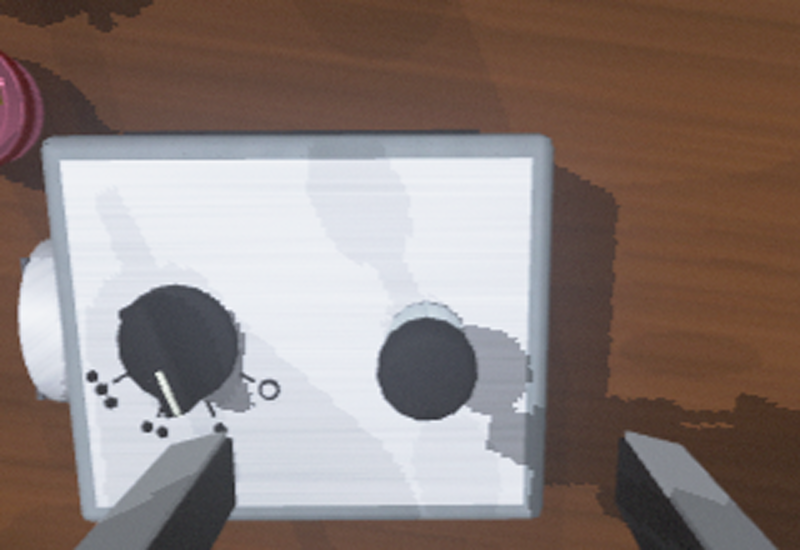

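The knob is out: head at crop (427,370), with the nut now showing beneath it. On to the rail.

Emit:
{"fn": "play_rows", "kwargs": {
  "commands": [
    {"delta_pos": [0,-0.9,-0.8],"turn": [0,0,0.5],"grip": 60},
    {"delta_pos": [0.3,-0.9,-0.6],"turn": [0,0,0.5],"grip": 40},
    {"delta_pos": [0.3,-1,-0.3],"turn": [0,0,0.5],"grip": 20},
    {"delta_pos": [0.3,-1,0],"turn": [0,0,0],"grip": 0},
    {"delta_pos": [0.3,-1,0],"turn": [0,0,0],"grip": 0}
  ]
}}

```text
t: 8.35
tool_pos: [491.7, -138.4, 375.5]
eef_rot: [-0.001, 1.0, -0.007, -0.002]
wrist_force: [0.7, -0.5, -0.6]
gripper_width: 0.504
```

Emit:
{"fn": "play_rows", "kwargs": {
  "commands": [
    {"delta_pos": [0.4,-1,0],"turn": [0,0,0],"grip": 0},
    {"delta_pos": [0.4,-1,0],"turn": [0,0,0],"grip": 0},
    {"delta_pos": [0,-1,0],"turn": [0,0,0],"grip": 0},
    {"delta_pos": [0,0,0],"turn": [0,0,0],"grip": 0}
  ]
}}

```text
t: 8.85
tool_pos: [533.3, 12.4, 375.1]
eef_rot: [-0.001, 1.0, -0.004, -0.003]
wrist_force: [-0.1, 0.0, -0.3]
gripper_width: 0.076
```

```bash
python3 - <<'E'
from h import *
im,i=snap("r1");go(540,40,380,-0.01)
E
```

```text
t=8.90 pos=[533.4  10.6 375.4] yaw=-0.010 tilt=0.005 | d=[ 0.126 -0.589 -0.092] turn=[0.    0.056 0.   ] d(after turn)=[ 0.127 -0.589 -0.091]
```

View pics/r1.png

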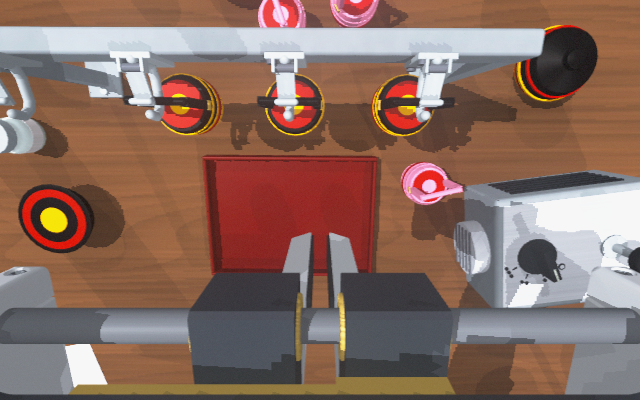

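Emit:
{"fn": "play_rows", "kwargs": {
  "commands": [
    {"delta_pos": [0.2,-1,0.4],"turn": [0,0,0],"grip": 0},
    {"delta_pos": [0.2,-1,0.4],"turn": [0,0,0],"grip": 0},
    {"delta_pos": [0,0,0],"turn": [0,0,0],"grip": 0},
    {"delta_pos": [0,0,0],"turn": [0,0,0],"grip": 0}
  ]
}}

```text
t: 9.4
tool_pos: [555.1, 107.5, 337.2]
eef_rot: [0.001, 1.0, -0.007, -0.001]
wrist_force: [0.3, -0.0, 0.2]
gripper_width: 0.006
```

```bash
python3 - <<'E'
from h import *
im,i=snap("r2");go(540,40,380,-0.01)
crop(im,120,0,520,170,2,"pics/r2c.png")
crop(cv2.imread("pics/r1.png"),80,20,480,150,2,"pics/r1c.png")
E
```

```text
t=9.45 pos=[555.3 107.2 338. ] yaw=-0.015 tilt=0.001 | d=[-0.285  1.349 -0.838] turn=[ 0.01   0.001 -0.061] d(after turn)=[-0.292  1.347 -0.839]
```

View pics/r1c.png

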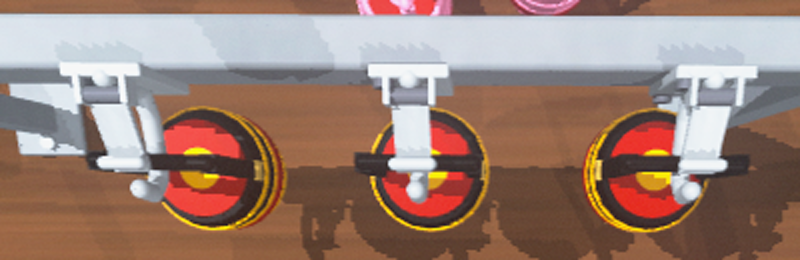

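View pics/r2.png

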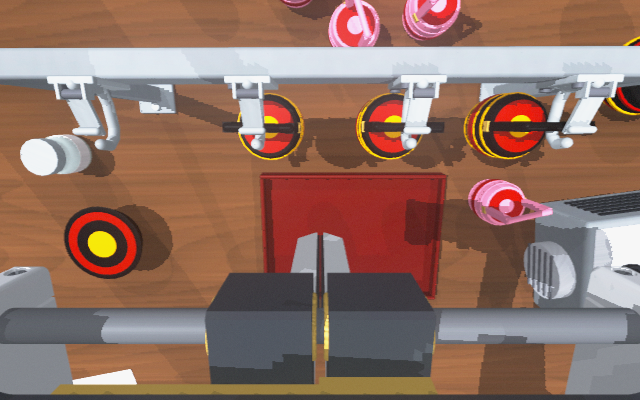

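```bash
python3 - <<'E'
from h import *
crop(cv2.imread("pics/r2.png"),220,60,420,170,4,"pics/r2a.png")
crop(cv2.imread("pics/r2.png"),440,60,640,170,4,"pics/r2b.png")
crop(cv2.imread("pics/r1.png"),100,40,300,150,4,"pics/r1a.png")
crop(cv2.imread("pics/r1.png"),270,40,470,150,4,"pics/r1b.png")
E
```

```text
(no output)
```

View pics/r2a.png

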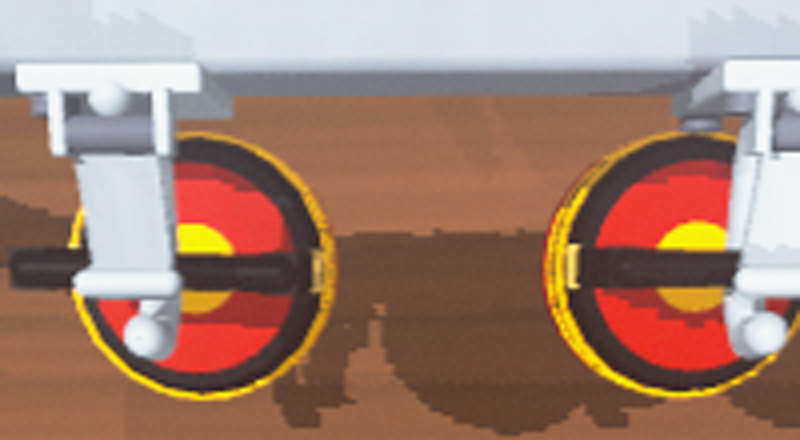

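View pics/r2b.png

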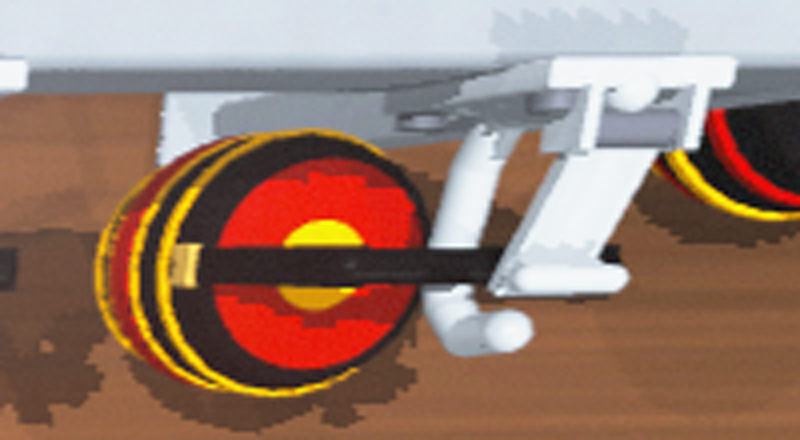

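View pics/r1a.png

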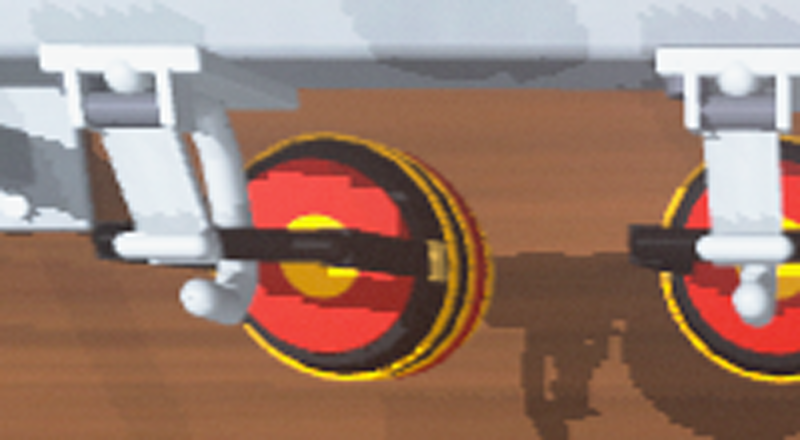

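View pics/r1b.png

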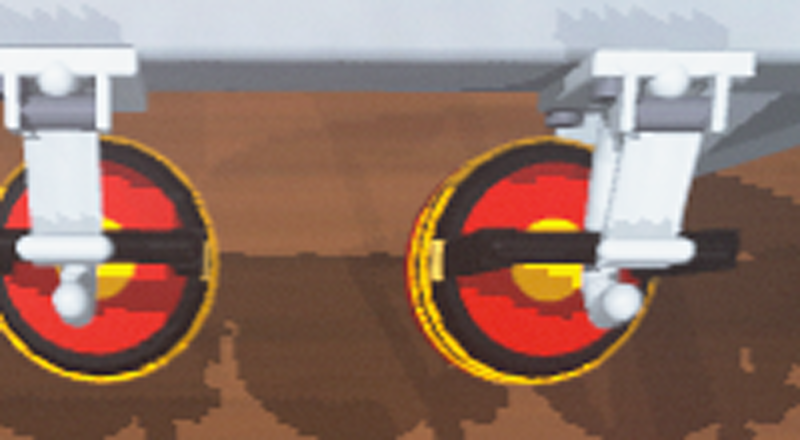

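```bash
python3 - <<'E'
from h import *
np.set_printoptions(precision=1,suppress=True)
a,b=info("r1"),info("r2")
C=lambda u,v,x,y:(x+(u+.5)/4-.5,y+(v+.5)/4-.5)
L={2:(C(162,244,100,40),C(128,284,220,60)),1:(C(65,248,270,40),C(790,284,220,60)),0:(C(645,250,270,40),C(570,279,440,60))}
for k,(p,q) in L.items():
    print(k,tri([ray("wrist",*p,a),ray("wrist",*q,b)]),onz("w",*p,261,a),onz("w",*q,261,b))
# bar edges in r1: top back/front edges at left and right
for p in [(545,30),(541,52)]: print("bar end",onz("w",*p,259,a))
E
```

```text
2 (array([621.3, 153.4, 260.1]), [np.float64(0.19416774730836084), np.float64(0.1941677473086654)]) [621.4 152.9 261. ] [621.1 153.3 261. ]
1 (array([619.6,  38.5, 260.1]), [np.float64(0.2442207267196877), np.float64(0.24422072671952208)]) [619.8  38.3 261. ] [619.4  38.8 261. ]
0 (array([618.6, -76. , 260.3]), [np.float64(0.04304920832987729), np.float64(0.0430492083296998)]) [618.6 -75.8 261. ] [618.6 -75.4 261. ]
bar end [ 670.1 -158.5  259. ]
bar end [ 654.8 -157.9  259. ]
```

```bash
python3 - <<'E'
from h import *
go(618,153.2,295,-0.012)
E
```

```text
t=9.45 pos=[555.3 107.2 338. ] yaw=-0.015 tilt=0.001 | d=[ 1.241 -0.94   0.86 ] turn=[ 0.01   0.001 -0.038] d(after turn)=[ 1.244 -0.935  0.861]
```

Emit:
{"fn": "play_rows", "kwargs": {
  "commands": [
    {"delta_pos": [0.6,-0.46,0],"turn": [0,0,0],"grip": 0},
    {"delta_pos": [0.64,-0.48,0.3],"turn": [0,0,0],"grip": 0},
    {"delta_pos": [0,0,0.5],"turn": [0,0,0],"grip": 0},
    {"delta_pos": [0,0,0],"turn": [0,0,0],"grip": 0},
    {"delta_pos": [0,0,0],"turn": [0,0,0],"grip": 0}
  ]
}}

```text
t: 10.07
tool_pos: [618.1, 153.8, 299.9]
eef_rot: [-0.0, 1.0, -0.007, 0.001]
wrist_force: [-0.4, -0.1, -0.1]
gripper_width: 0.007
```

```bash
python3 - <<'E'
from h import *
snap("p2");go(618,153.2,295,-0.012)
E
```

```text
t=10.12 pos=[618.1 154.1 300.5] yaw=-0.015 tilt=0.004 | d=[-0.003  0.018  0.109] turn=[-0.004 -0.042 -0.03 ] d(after turn)=[-0.002  0.017  0.109]
```

View pics/p2.png

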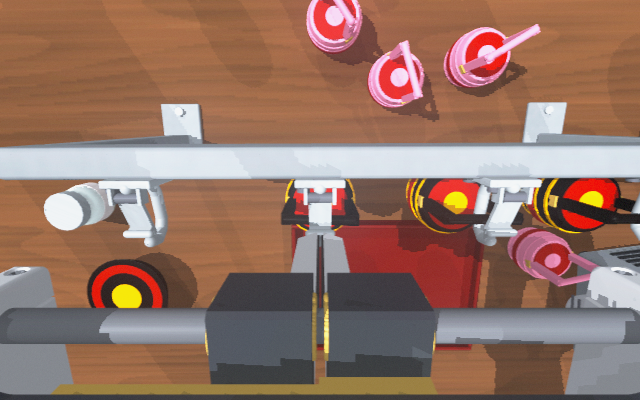

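Fingertips sit centred on lug 2 at (320,232). Pressing.

Emit:
{"fn": "play_rows", "kwargs": {
  "commands": [
    {"delta_pos": [0,0,0.25],"turn": [0,0,0],"grip": 0},
    {"delta_pos": [0,0,0.15],"turn": [0,0,0],"grip": 0},
    {"delta_pos": [0,0,0.1],"turn": [0,0,0],"grip": 0},
    {"delta_pos": [0,0,0],"turn": [0,0,0],"grip": 0}
  ]
}}

```text
t: 10.62
tool_pos: [618.4, 155.0, 274.1]
eef_rot: [-0.0, 1.0, -0.007, 0.002]
wrist_force: [0.7, -0.3, 0.4]
gripper_width: 0.003
```

Emit:
{"fn": "play_rows", "kwargs": {
  "commands": [
    {"delta_pos": [0,0,0.06],"turn": [0,0,0],"grip": 0},
    {"delta_pos": [0,0,0],"turn": [0,0,0],"grip": 0},
    {"delta_pos": [0,0,0],"turn": [0,0,0],"grip": 0}
  ]
}}

```text
t: 11.0
tool_pos: [618.3, 155.1, 271.7]
eef_rot: [-0.0, 1.0, -0.007, 0.002]
wrist_force: [1.0, -0.1, 5.9]
gripper_width: 0.005
```

Emit:
{"fn": "play_rows", "kwargs": {
  "commands": [
    {"delta_pos": [0,0,-0.3],"turn": [0,0,0],"grip": 0},
    {"delta_pos": [-0.4,0,-0.8],"turn": [0,0,0],"grip": 0},
    {"delta_pos": [-0.6,0.5,-0.5],"turn": [0,0,0],"grip": 0},
    {"delta_pos": [0,0,0],"turn": [0,0,0],"grip": 0},
    {"delta_pos": [0,0,0],"turn": [0,0,0],"grip": 0}
  ]
}}

```text
t: 11.62
tool_pos: [567.5, 131.0, 349.0]
eef_rot: [-0.0, 1.0, -0.007, -0.001]
wrist_force: [0.7, -0.1, -0.4]
gripper_width: 0.005
```

```bash
python3 - <<'E'
from h import *
im,i=snap("p2b");go(618,153.2,295,-0.012)
crop(im,200,60,520,260,2.5,"pics/p2bc.png")
E
```

```text
t=11.68 pos=[567.5 131.1 348. ] yaw=-0.013 tilt=0.003 | d=[ 1.007 -0.456  1.056] turn=[ 0.002  0.038 -0.01 ] d(after turn)=[ 1.004 -0.455  1.06 ]
```

View pics/p2bc.png

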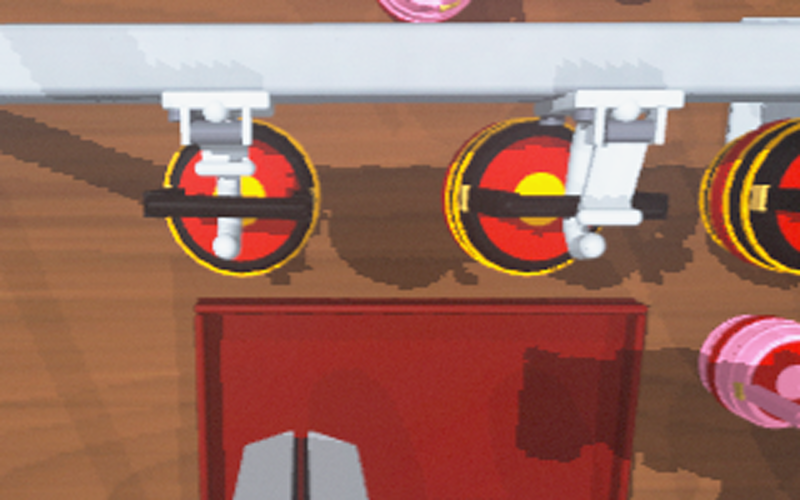

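Keeper 2 is open. Next keeper 1.

Emit:
{"fn": "play_rows", "kwargs": {
  "commands": [
    {"delta_pos": [0.5,0.9,0],"turn": [0,0,0],"grip": 0},
    {"delta_pos": [0.5,0.94,0.3],"turn": [0,0,0],"grip": 0},
    {"delta_pos": [0,0,0.66],"turn": [0,0,0],"grip": 0},
    {"delta_pos": [0,0,0],"turn": [0,0,0],"grip": 0},
    {"delta_pos": [0,0,0],"turn": [0,0,0],"grip": 0}
  ]
}}

```text
t: 12.3
tool_pos: [616.5, 38.8, 301.8]
eef_rot: [-0.0, 1.0, -0.006, -0.0]
wrist_force: [-0.3, -0.3, -0.2]
gripper_width: 0.005
```

```bash
python3 - <<'E'
from h import *
im,i=snap("p1");go(616.5,38.5,274,-0.012)
print(proj([619.6,38.6,261],i))
E
```

```text
t=12.35 pos=[616.7  38.9 303.1] yaw=-0.012 tilt=0.002 | d=[-0.005  0.009  0.582] turn=[-0.    -0.017  0.001] d(after turn)=[-0.004  0.009  0.582]
[319.74783591 232.57898941]
```

View pics/p1.png

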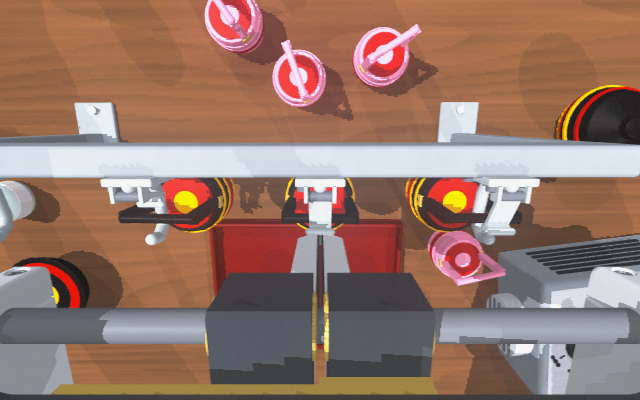

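Centred on lug 1 at (320,232). Pressing.

Emit:
{"fn": "play_rows", "kwargs": {
  "commands": [
    {"delta_pos": [0,0,0.25],"turn": [0,0,0],"grip": 0},
    {"delta_pos": [0,0,0.17],"turn": [0,0,0],"grip": 0},
    {"delta_pos": [0,0,0.15],"turn": [0,0,0],"grip": 0},
    {"delta_pos": [0,0,0],"turn": [0,0,0],"grip": 0},
    {"delta_pos": [0,0,0],"turn": [0,0,0],"grip": 0}
  ]
}}

```text
t: 12.98
tool_pos: [615.9, 38.3, 273.1]
eef_rot: [0.0, 1.0, -0.006, -0.001]
wrist_force: [-0.2, 0.3, -1.0]
gripper_width: 0.005
```

Emit:
{"fn": "play_rows", "kwargs": {
  "commands": [
    {"delta_pos": [0,0,-0.6],"turn": [0,0,0],"grip": 0},
    {"delta_pos": [0,1,0],"turn": [0,0,0],"grip": 0},
    {"delta_pos": [0,1,0],"turn": [0,0,0],"grip": 0},
    {"delta_pos": [0,0.29,0],"turn": [0,0,0],"grip": 0},
    {"delta_pos": [0,0,0],"turn": [0,0,0],"grip": 0}
  ]
}}

```text
t: 13.6
tool_pos: [614.5, -76.8, 302.6]
eef_rot: [-0.0, 1.0, -0.007, -0.001]
wrist_force: [0.3, 0.4, 0.2]
gripper_width: 0.004
```

```bash
python3 - <<'E'
from h import *
im,i=snap("p0");go(615.2,-75.8,274,-0.012)
print(proj([618.6,-75.8,261],i))
E
```

```text
t=13.65 pos=[614.6 -75.8 302.9] yaw=-0.013 tilt=0.002 | d=[0.012 0.001 0.578] turn=[-0.012  0.014 -0.012] d(after turn)=[0.012 0.    0.578]
[317.85561796 230.67119273]
```

View pics/p0.png

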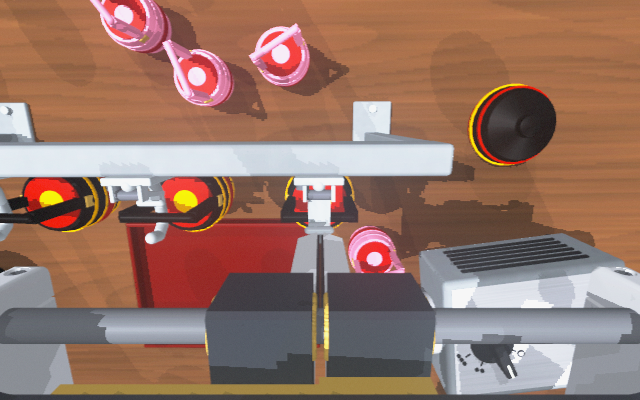

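Keeper 1 now hangs open (142,190) and I'm centred on lug 0 at (320,232). Pressing.

Emit:
{"fn": "play_rows", "kwargs": {
  "commands": [
    {"delta_pos": [0,0,0.25],"turn": [0,0,0],"grip": 0},
    {"delta_pos": [0,0,0.17],"turn": [0,0,0],"grip": 0},
    {"delta_pos": [0,0,0.15],"turn": [0,0,0],"grip": 0},
    {"delta_pos": [0,0,0],"turn": [0,0,0],"grip": 0},
    {"delta_pos": [0,0,0],"turn": [0,0,0],"grip": 0}
  ]
}}

```text
t: 14.28
tool_pos: [614.4, -75.7, 274.3]
eef_rot: [-0.0, 1.0, -0.006, -0.001]
wrist_force: [0.1, -0.2, 0.1]
gripper_width: 0.004
```

Emit:
{"fn": "play_rows", "kwargs": {
  "commands": [
    {"delta_pos": [0,0,-0.6],"turn": [0,0,0],"grip": 0},
    {"delta_pos": [-0.5,0,-0.5],"turn": [0,0,0],"grip": 0},
    {"delta_pos": [-0.5,-0.5,-0.5],"turn": [0,0,0],"grip": 0},
    {"delta_pos": [-0.3,-0.5,-0.2],"turn": [0,0,0],"grip": 0},
    {"delta_pos": [0,0,0],"turn": [0,0,0],"grip": 94}
  ]
}}

```text
t: 14.9
tool_pos: [549.8, -24.2, 366.4]
eef_rot: [0.0, 1.0, -0.005, 0.001]
wrist_force: [0.6, 1.3, -0.9]
gripper_width: 0.077
```

```bash
python3 - <<'E'
from h import *
im,i=snap("q0");go(540,0,360,-0.012)
crop(im,130,20,530,170,2,"pics/q0c.png")
E
```

```text
t=14.95 pos=[550.2 -25.1 365. ] yaw=-0.012 tilt=0.001 | d=[-0.211 -0.5    0.099] turn=[ 0.008 -0.003  0.001] d(after turn)=[-0.211 -0.5    0.1  ]
```

View pics/q0.png

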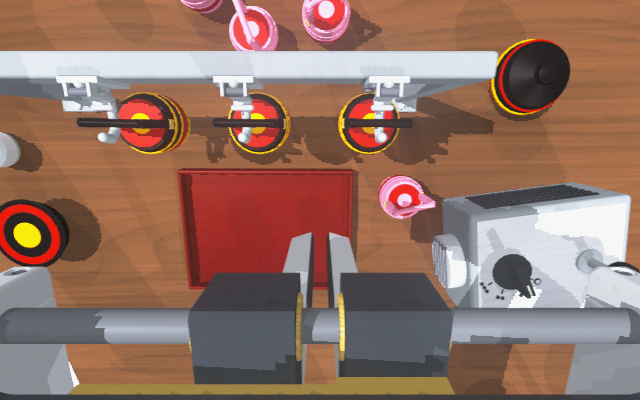

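All three keepers are open, tongues hanging by the shanks. Next I check the handle positions.

```bash
python3 - <<'E'
from h import *
im=cv2.imread("pics/q0.png")
crop(im,60,70,260,170,4,"pics/q0a.png");crop(im,240,70,440,170,4,"pics/q0b.png")
i=info("q0")
for p in [(622.6,38.6),(621.6,-75.8),(624.3,153.4)]:
  print([np.round(proj([p[0],p[1]+s,z],i),1) for s,z in((-27.5,242),(27.5,242))])
E
```

```text
[array([275.9, 121.3]), array([209.6, 122. ])]
[array([413.7, 121. ]), array([347.5, 121.7])]
[array([137.4, 120.7]), array([ 71.1, 121.4])]
```

View pics/q0a.png

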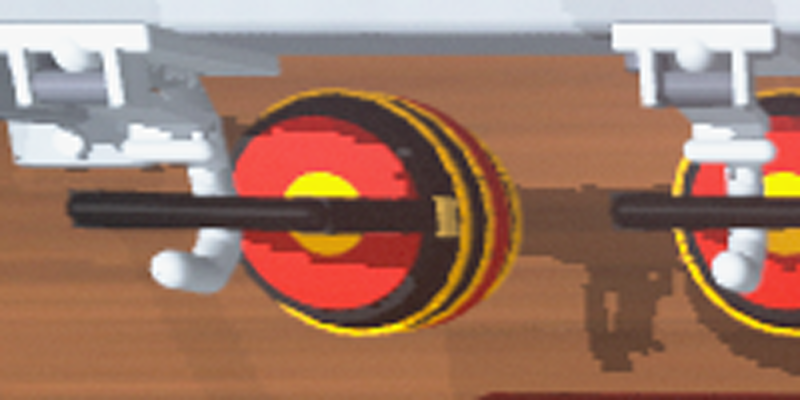

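View pics/q0b.png

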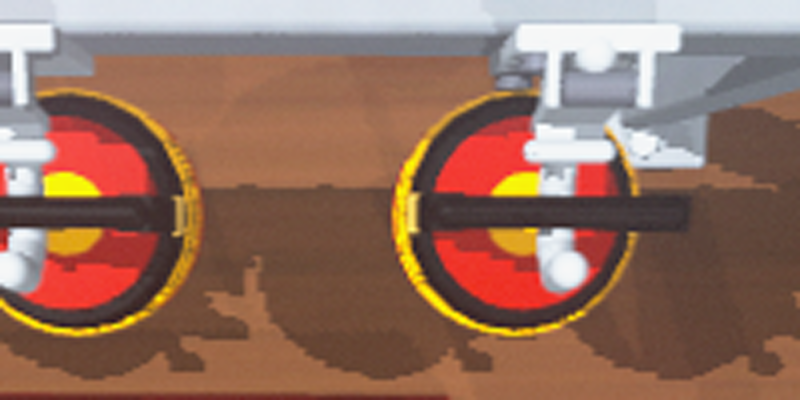

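Handle bars match the hook model within a few mm (pail 2 sits ~4 mm towards -y). Now to pail 2.

Emit:
{"fn": "play_rows", "kwargs": {
  "commands": [
    {"delta_pos": [0.2,-0.9,0],"turn": [0,0,0],"grip": 80},
    {"delta_pos": [0.3,-0.9,0],"turn": [0,0,0],"grip": 80},
    {"delta_pos": [0.5,-0.9,0],"turn": [0,0,0],"grip": 80},
    {"delta_pos": [0.5,-0.8,0.5],"turn": [0,0,0],"grip": 80},
    {"delta_pos": [0,0,0],"turn": [0,0,0],"grip": 80}
  ]
}}

```text
t: 15.58
tool_pos: [628.4, 150.1, 332.5]
eef_rot: [0.001, 1.0, -0.005, -0.006]
wrist_force: [0.9, 0.2, -0.2]
gripper_width: 0.654
```

```bash
python3 - <<'E'
from h import *
im,i=snap("g2");go(623.7,150,225,-0.012)
E
```

```text
t=15.62 pos=[628.1 148.6 335. ] yaw=-0.012 tilt=0.008 | d=[-0.07  -0.033  2.201] turn=[ 0.026  0.093 -0.003] d(after turn)=[-0.088 -0.028  2.201]
```

View pics/g2.png

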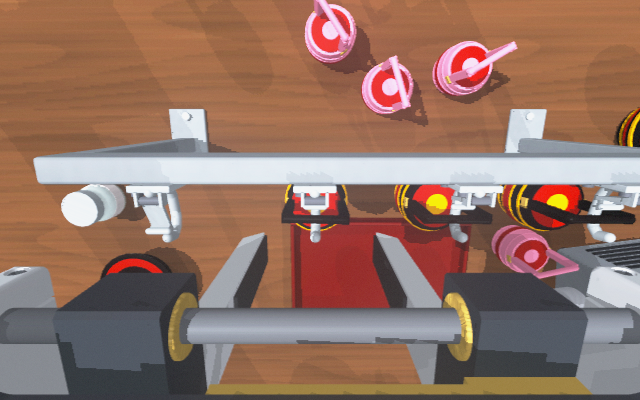

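Emit:
{"fn": "play_rows", "kwargs": {
  "commands": [
    {"delta_pos": [-0.08,-0.03,0.4],"turn": [0,0,0],"grip": 80},
    {"delta_pos": [0,0,0.5],"turn": [0,0,0],"grip": 80},
    {"delta_pos": [0,0,0.3],"turn": [0,0,0],"grip": 80},
    {"delta_pos": [0,0,0],"turn": [0,0,0],"grip": 80},
    {"delta_pos": [0,0,0],"turn": [0,0,0],"grip": 80}
  ]
}}

```text
t: 16.25
tool_pos: [624.1, 149.5, 281.3]
eef_rot: [-0.0, 1.0, -0.007, 0.001]
wrist_force: [-0.4, -0.4, 0.3]
gripper_width: 0.852
```

```bash
python3 - <<'E'
from h import *
im,i=snap("g2b");go(623.7,150,225,-0.012);print(env.get_state()['gripper_width']*94)
E
```

```text
t=16.30 pos=[624.2 149.7 281.6] yaw=-0.014 tilt=0.003 | d=[-0.014 -0.006  1.131] turn=[-0.002 -0.029 -0.018] d(after turn)=[-0.011 -0.006  1.131]
79.7521652613062
```

View pics/g2b.png

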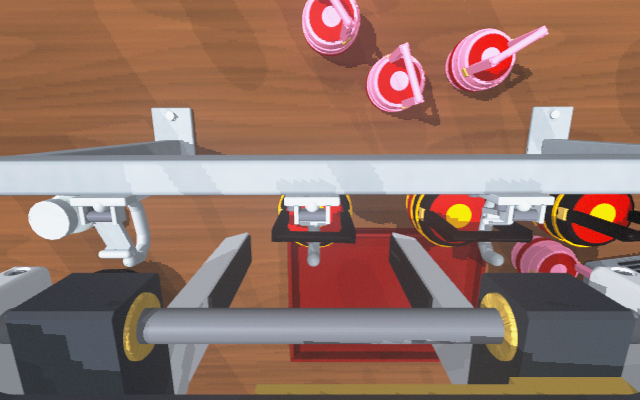

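Emit:
{"fn": "play_rows", "kwargs": {
  "commands": [
    {"delta_pos": [0,0,0.4],"turn": [0,0,0],"grip": 80},
    {"delta_pos": [0,0,0.4],"turn": [0,0,0],"grip": 80},
    {"delta_pos": [0,0,0.3],"turn": [0,0,0],"grip": 80},
    {"delta_pos": [0,0,0],"turn": [0,0,0],"grip": 70},
    {"delta_pos": [0,0,0],"turn": [0,0,0],"grip": 62}
  ],
  "squeeze": 20
}}

```text
t: 16.92
tool_pos: [624.2, 150.1, 226.1]
eef_rot: [-0.0, 1.0, -0.007, 0.001]
wrist_force: [0.1, -0.4, 0.5]
gripper_width: 0.681
```

Emit:
{"fn": "play_rows", "kwargs": {
  "commands": [
    {"delta_pos": [0,0,0],"turn": [0,0,0],"grip": 50},
    {"delta_pos": [0,0,0],"turn": [0,0,0],"grip": 50},
    {"delta_pos": [0,0,0],"turn": [0,0,0],"grip": 50},
    {"delta_pos": [0,0,0],"turn": [0,0,0],"grip": 50}
  ]
}}

```text
t: 17.42
tool_pos: [624.2, 150.2, 226.1]
eef_rot: [-0.0, 1.0, -0.007, 0.001]
wrist_force: [0.6, 1.8, 4.2]
gripper_width: 0.582
```

Emit:
{"fn": "play_rows", "kwargs": {
  "commands": [
    {"delta_pos": [0,0,-0.2],"turn": [0,0,0],"grip": 50},
    {"delta_pos": [0,0,-0.25],"turn": [0,0,0],"grip": 50},
    {"delta_pos": [0,0,-0.2],"turn": [0,0,0],"grip": 50},
    {"delta_pos": [0,0,0],"turn": [0,0,0],"grip": 50},
    {"delta_pos": [0,0,0],"turn": [0,0,0],"grip": 50}
  ]
}}

```text
t: 18.05
tool_pos: [623.7, 150.0, 257.2]
eef_rot: [0.0, 1.0, -0.007, -0.0]
wrist_force: [0.3, 0.6, -1.8]
gripper_width: 0.583
```

```bash
python3 - <<'E'
from h import *
im,i=snap("g2c");go(623.7,150,225,-0.012)
E
```

```text
t=18.10 pos=[623.6 150.  256.8] yaw=-0.013 tilt=0.001 | d=[ 0.004 -0.     0.637] turn=[ 0.003  0.012 -0.012] d(after turn)=[0.003 0.    0.637]
```

View pics/g2c.png

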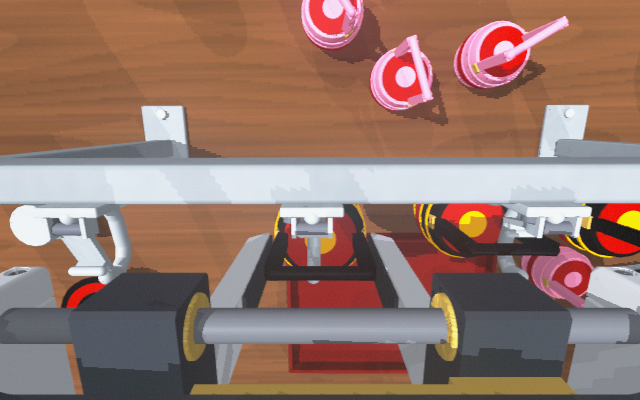

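Pail 2 is held and lifted clear; its bar is at row 272 with the hook tip beneath it. Moving out along -x.

Emit:
{"fn": "play_rows", "kwargs": {
  "commands": [
    {"delta_pos": [-0.4,0,0],"turn": [0,0,0],"grip": 50},
    {"delta_pos": [-0.5,0,0],"turn": [0,0,0],"grip": 50},
    {"delta_pos": [-0.7,0,0],"turn": [0,0,0],"grip": 50},
    {"delta_pos": [-0.9,0.1,0],"turn": [0,0,0],"grip": 50},
    {"delta_pos": [-0.9,0.2,0],"turn": [0,0,0],"grip": 50}
  ]
}}

```text
t: 18.73
tool_pos: [451.9, 137.2, 256.8]
eef_rot: [0.0, 1.0, -0.006, -0.001]
wrist_force: [0.2, -0.3, -1.0]
gripper_width: 0.581
```

Emit:
{"fn": "play_rows", "kwargs": {
  "commands": [
    {"delta_pos": [-0.5,0.2,0],"turn": [0,0,0],"grip": 50},
    {"delta_pos": [-0.3,0.1,0],"turn": [0,0,0],"grip": 50},
    {"delta_pos": [0,0,0],"turn": [0,0,0],"grip": 50},
    {"delta_pos": [0,0,0],"turn": [0,0,0],"grip": 50}
  ]
}}

```text
t: 19.23
tool_pos: [414.1, 122.9, 257.3]
eef_rot: [-0.0, 1.0, -0.007, 0.0]
wrist_force: [-0.5, 0.4, -1.6]
gripper_width: 0.583
```

```bash
python3 - <<'E'
from h import *
im,i=snap("g2d");go(410,122,250,-0.007);t=env.camera("top");cv2.imwrite("pics/top2.png",t);crop(t,205,130,405,280,4,"pics/top2c.png")
E
```

```text
t=19.27 pos=[414.2 122.9 257.2] yaw=-0.013 tilt=0.000 | d=[-0.083  0.019  0.143] turn=[ 0.001  0.003 -0.071] d(after turn)=[-0.083  0.019  0.143]
```

View pics/top2c.png

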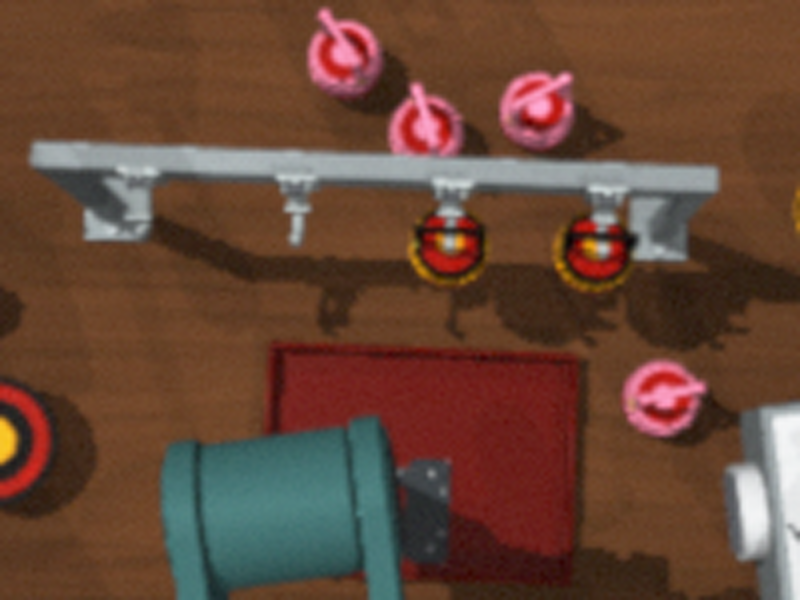

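View pics/g2d.png

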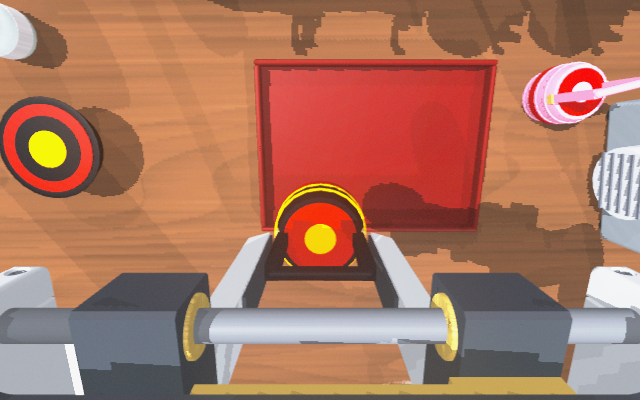

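```bash
python3 - <<'E'
from h import *
np.set_printoptions(precision=1,suppress=True)
i=info("g2d")
P=[onz("w",*p,24,i) for p in [(255.5,61),(495.5,61),(477,230),(262,231)]];print(*P,np.mean(P,0))
E
```

```text
[552.4 191.7  24. ] [548.9 -73.   24. ] [353.2 -72.5  24. ] [355.5 195.4  24. ] [452.5  60.4  24. ]
```

Tray is unmoved, centre (452.5, 60.4). Lowering pail 2.

Emit:
{"fn": "play_rows", "kwargs": {
  "commands": [
    {"delta_pos": [0,0,0.7],"turn": [0,0,0],"grip": 50},
    {"delta_pos": [0,0,0.8],"turn": [0,0,0],"grip": 50},
    {"delta_pos": [0,0,0.8],"turn": [0,0,0],"grip": 50},
    {"delta_pos": [0,0,0.6],"turn": [0,0,0],"grip": 50},
    {"delta_pos": [0,0,0],"turn": [0,0,0],"grip": 50}
  ]
}}

```text
t: 19.95
tool_pos: [412.3, 122.6, 110.3]
eef_rot: [0.0, 1.0, -0.007, -0.003]
wrist_force: [0.7, -0.7, -0.6]
gripper_width: 0.581
```

Emit:
{"fn": "play_rows", "kwargs": {
  "commands": [
    {"delta_pos": [0,0,0],"turn": [0,0,0],"grip": 50},
    {"delta_pos": [0,0,0.06],"turn": [0,0,0],"grip": 50},
    {"delta_pos": [0,0,0],"turn": [0,0,0],"grip": 50}
  ]
}}

```text
t: 20.32
tool_pos: [413.8, 122.9, 110.1]
eef_rot: [-0.0, 1.0, -0.007, 0.001]
wrist_force: [-0.5, 0.1, -1.5]
gripper_width: 0.583
```

Emit:
{"fn": "play_rows", "kwargs": {
  "commands": [
    {"delta_pos": [0,0,0.06],"turn": [0,0,0],"grip": 50},
    {"delta_pos": [0,0,0.04],"turn": [0,0,0],"grip": 50},
    {"delta_pos": [0,0,0],"turn": [0,0,0],"grip": 50}
  ]
}}

```text
t: 20.7
tool_pos: [414.6, 122.9, 106.7]
eef_rot: [-0.0, 1.0, -0.007, 0.002]
wrist_force: [-2.2, -0.3, 6.4]
gripper_width: 0.58
```

Emit:
{"fn": "play_rows", "kwargs": {
  "commands": [
    {"delta_pos": [0,0,0.04],"turn": [0,0,0],"grip": 50},
    {"delta_pos": [0,0,0],"turn": [0,0,0],"grip": 50},
    {"delta_pos": [0,0,0],"turn": [0,0,0],"grip": 50}
  ]
}}

```text
t: 21.08
tool_pos: [414.9, 122.9, 106.6]
eef_rot: [-0.0, 1.0, -0.006, 0.002]
wrist_force: [-3.8, -0.9, 14.7]
gripper_width: 0.583
```

Contact at TCP z 106.7, which fits the floor given the bar centre at 235. Releasing.

Emit:
{"fn": "play_rows", "kwargs": {
  "commands": [
    {"delta_pos": [0,0,-0.05],"turn": [0,0,0],"grip": 50},
    {"delta_pos": [0,0,0],"turn": [0,0,0],"grip": 60},
    {"delta_pos": [0,0,0],"turn": [0,0,0],"grip": 74},
    {"delta_pos": [0,0,0],"turn": [0,0,0],"grip": 74},
    {"delta_pos": [0,0,-0.3],"turn": [0,0,0],"grip": 74}
  ]
}}

```text
t: 21.7
tool_pos: [412.2, 122.6, 119.0]
eef_rot: [0.0, 1.0, -0.007, -0.002]
wrist_force: [-0.1, -0.1, 0.5]
gripper_width: 0.783
```

Emit:
{"fn": "play_rows", "kwargs": {
  "commands": [
    {"delta_pos": [0,0,-0.8],"turn": [0,0,0],"grip": 74},
    {"delta_pos": [0,0,-1],"turn": [0,0,0],"grip": 80},
    {"delta_pos": [0.3,0.3,-1],"turn": [0,0,0],"grip": 80},
    {"delta_pos": [0.6,0.6,-0.9],"turn": [0,0,0],"grip": 80},
    {"delta_pos": [0.9,0.8,-0.6],"turn": [0,0,0],"grip": 80}
  ]
}}

```text
t: 22.32
tool_pos: [500.1, 39.2, 337.8]
eef_rot: [-0.0, 1.0, -0.006, 0.003]
wrist_force: [2.1, 0.4, 0.4]
gripper_width: 0.852
```

```bash
python3 - <<'E'
from h import *
im,i=snap("g1");go(621.5,37,225,-0.012)
E
```

```text
t=22.38 pos=[505.2  34.1 338.4] yaw=-0.018 tilt=0.013 | d=[ 2.297 -0.11   2.295] turn=[ 0.051 -0.136 -0.068] d(after turn)=[ 2.325 -0.087  2.268]
```

View pics/g1.png

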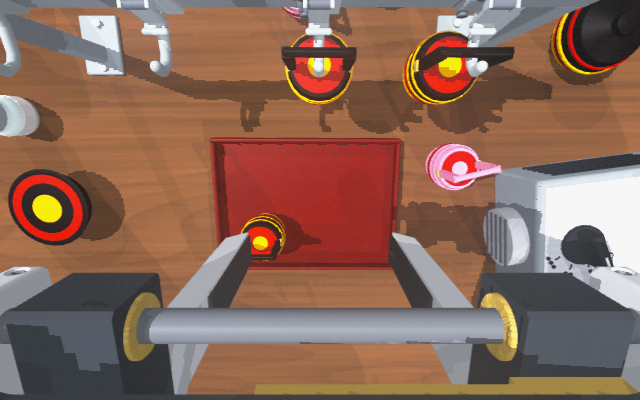

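Pail 2 stands in the tray at (262,238). On to pail 1.

Emit:
{"fn": "play_rows", "kwargs": {
  "commands": [
    {"delta_pos": [0.8,0,0],"turn": [0,0,0],"grip": 80},
    {"delta_pos": [0.9,-0.04,0.2],"turn": [0,0,0],"grip": 80},
    {"delta_pos": [0.6,-0.04,0.4],"turn": [0,0,0],"grip": 80},
    {"delta_pos": [0,0,0.5],"turn": [0,0,0],"grip": 80},
    {"delta_pos": [0,0,0],"turn": [0,0,0],"grip": 80}
  ]
}}

```text
t: 23.0
tool_pos: [613.3, 42.1, 275.2]
eef_rot: [-0.0, 1.0, -0.007, -0.003]
wrist_force: [0.2, -0.4, 0.6]
gripper_width: 0.849
```

```bash
python3 - <<'E'
from h import *
im,i=snap("g1b");go(621.8,37,225,-0.012)
E
```

```text
t=23.05 pos=[613.8  42.1 277.4] yaw=-0.013 tilt=0.002 | d=[0.164 0.099 1.048] turn=[ 0.001  0.022 -0.013] d(after turn)=[0.162 0.1   1.049]
```

View pics/g1b.png

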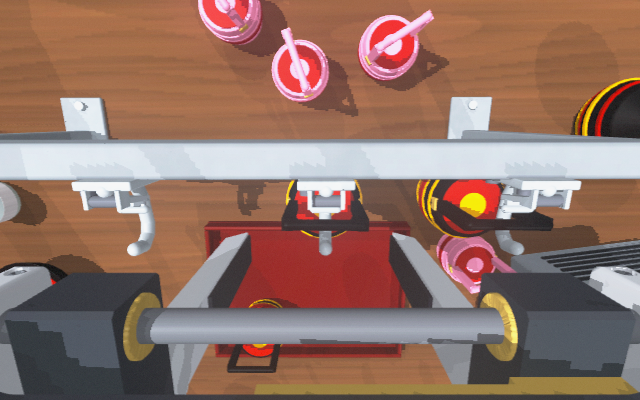

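Emit:
{"fn": "play_rows", "kwargs": {
  "commands": [
    {"delta_pos": [0.16,0.09,0.1],"turn": [0,0,0],"grip": 80},
    {"delta_pos": [0,0,0.4],"turn": [0,0,0],"grip": 80},
    {"delta_pos": [0,0,0.4],"turn": [0,0,0],"grip": 80},
    {"delta_pos": [0,0,0.1],"turn": [0,0,0],"grip": 70},
    {"delta_pos": [0,0,0],"turn": [0,0,0],"grip": 62}
  ]
}}

```text
t: 23.68
tool_pos: [622.4, 37.2, 228.8]
eef_rot: [0.0, 1.0, -0.007, 0.001]
wrist_force: [-0.2, 0.2, -0.8]
gripper_width: 0.681
```

Emit:
{"fn": "play_rows", "kwargs": {
  "commands": [
    {"delta_pos": [0,0,0],"turn": [0,0,0],"grip": 50},
    {"delta_pos": [0,0,0],"turn": [0,0,0],"grip": 50},
    {"delta_pos": [0,0,0],"turn": [0,0,0],"grip": 50},
    {"delta_pos": [0,0,0],"turn": [0,0,0],"grip": 50}
  ]
}}

```text
t: 24.18
tool_pos: [622.7, 37.4, 229.3]
eef_rot: [0.0, 1.0, -0.006, 0.001]
wrist_force: [1.5, 0.4, 3.9]
gripper_width: 0.581
```

Emit:
{"fn": "play_rows", "kwargs": {
  "commands": [
    {"delta_pos": [0,0,-0.2],"turn": [0,0,0],"grip": 50},
    {"delta_pos": [0,0,-0.25],"turn": [0,0,0],"grip": 50},
    {"delta_pos": [0,0,-0.2],"turn": [0,0,0],"grip": 50},
    {"delta_pos": [0,0,0],"turn": [0,0,0],"grip": 50},
    {"delta_pos": [0,0,0],"turn": [0,0,0],"grip": 50}
  ]
}}

```text
t: 24.8
tool_pos: [622.0, 37.4, 260.0]
eef_rot: [0.0, 1.0, -0.007, -0.0]
wrist_force: [0.0, 0.0, -1.3]
gripper_width: 0.583
```

```bash
python3 - <<'E'
from h import *
im,i=snap("g1c");go(414,0,257,-0.012)
E
```

```text
t=24.85 pos=[621.9  37.4 259.7] yaw=-0.013 tilt=0.001 | d=[-4.148  0.802  0.059] turn=[ 0.001  0.013 -0.013] d(after turn)=[-4.149  0.797  0.054]
```

View pics/g1c.png

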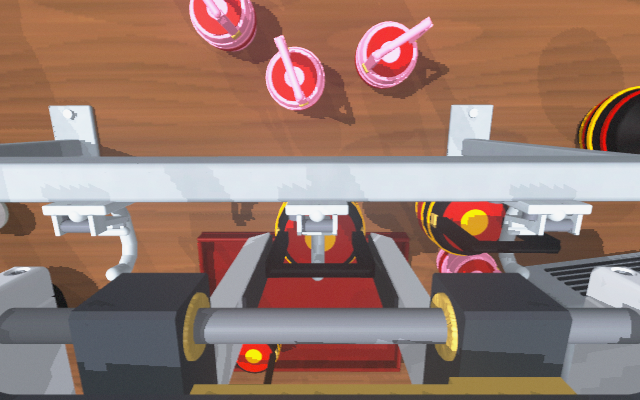

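Held and lifted 31 mm. Moving out and over the near right part of the tray.

Emit:
{"fn": "play_rows", "kwargs": {
  "commands": [
    {"delta_pos": [-0.4,0,0],"turn": [0,0,0],"grip": 50},
    {"delta_pos": [-0.5,0,0],"turn": [0,0,0],"grip": 50},
    {"delta_pos": [-0.7,0.1,0],"turn": [0,0,0],"grip": 50},
    {"delta_pos": [-0.9,0.2,0],"turn": [0,0,0],"grip": 50},
    {"delta_pos": [-0.8,0.2,0],"turn": [0,0,0],"grip": 50}
  ]
}}

```text
t: 25.48
tool_pos: [455.1, 14.4, 259.8]
eef_rot: [0.0, 1.0, -0.006, -0.001]
wrist_force: [0.1, 0.5, -1.0]
gripper_width: 0.586
```

Emit:
{"fn": "play_rows", "kwargs": {
  "commands": [
    {"delta_pos": [-0.5,0.2,0],"turn": [0,0,0],"grip": 50},
    {"delta_pos": [-0.35,0.1,0],"turn": [0,0,0],"grip": 50},
    {"delta_pos": [0,0,0],"turn": [0,0,0],"grip": 50},
    {"delta_pos": [0,0,0],"turn": [0,0,0],"grip": 50}
  ]
}}

```text
t: 25.98
tool_pos: [414.5, 0.2, 260.2]
eef_rot: [-0.0, 1.0, -0.007, 0.0]
wrist_force: [-0.0, 1.0, -1.3]
gripper_width: 0.584
```

```bash
python3 - <<'E'
from h import *
im,i=snap("g1d");go(414,0,257,-0.012)
E
```

```text
t=26.02 pos=[4.146e+02 3.000e-01 2.601e+02] yaw=-0.013 tilt=0.000 | d=[-0.012  0.006  0.062] turn=[-0.002  0.002 -0.01 ] d(after turn)=[-0.012  0.006  0.062]
```

View pics/g1d.png

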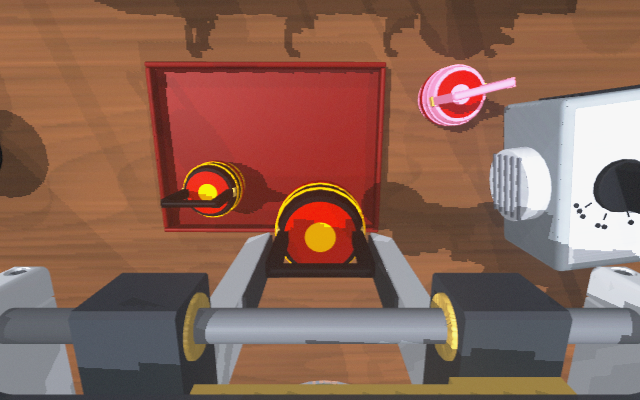

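```bash
python3 - <<'E'
from h import *
np.set_printoptions(precision=1,suppress=True)
i=info("g1d")
P=[onz("w",*p,24,i) for p in [(147,63),(385.5,64),(380,230),(165.5,231)]];print(*P,np.mean(P,0))
E
```

```text
[552.8 190.3  24. ] [548.3 -75.   24. ] [354.3 -74.9  24. ] [356.6 194.4  24. ] [453.   58.7  24. ]
```

Emit:
{"fn": "play_rows", "kwargs": {
  "commands": [
    {"delta_pos": [0,0,0.7],"turn": [0,0,0],"grip": 50},
    {"delta_pos": [0,0,0.8],"turn": [0,0,0],"grip": 50},
    {"delta_pos": [0,0,0.8],"turn": [0,0,0],"grip": 50},
    {"delta_pos": [0,0,0.6],"turn": [0,0,0],"grip": 50},
    {"delta_pos": [0,0,0],"turn": [0,0,0],"grip": 50}
  ]
}}

```text
t: 26.65
tool_pos: [413.1, 0.5, 113.2]
eef_rot: [-0.0, 1.0, -0.006, -0.003]
wrist_force: [-0.4, 0.1, -2.5]
gripper_width: 0.581
```

Emit:
{"fn": "play_rows", "kwargs": {
  "commands": [
    {"delta_pos": [0,0,0.04],"turn": [0,0,0],"grip": 50},
    {"delta_pos": [0,0,0.04],"turn": [0,0,0],"grip": 50},
    {"delta_pos": [0,0,0.03],"turn": [0,0,0],"grip": 50},
    {"delta_pos": [0,0,0],"turn": [0,0,0],"grip": 50}
  ]
}}

```text
t: 27.15
tool_pos: [414.2, 0.1, 110.1]
eef_rot: [0.0, 1.0, -0.007, 0.0]
wrist_force: [-0.9, 0.1, -1.7]
gripper_width: 0.58
```

Emit:
{"fn": "play_rows", "kwargs": {
  "commands": [
    {"delta_pos": [0,0,0.03],"turn": [0,0,0],"grip": 50},
    {"delta_pos": [0,0,0.03],"turn": [0,0,0],"grip": 50},
    {"delta_pos": [0,0,0],"turn": [0,0,0],"grip": 50}
  ]
}}

```text
t: 27.52
tool_pos: [415.2, -0.0, 109.7]
eef_rot: [0.0, 1.0, -0.007, 0.002]
wrist_force: [-2.7, 0.8, 9.9]
gripper_width: 0.582
```

Contact with the floor. Releasing.

Emit:
{"fn": "play_rows", "kwargs": {
  "commands": [
    {"delta_pos": [0,0,-0.03],"turn": [0,0,0],"grip": 50},
    {"delta_pos": [0,0,0],"turn": [0,0,0],"grip": 60},
    {"delta_pos": [0,0,0],"turn": [0,0,0],"grip": 74},
    {"delta_pos": [0,0,0],"turn": [0,0,0],"grip": 74},
    {"delta_pos": [0,0,-0.3],"turn": [0,0,0],"grip": 74}
  ]
}}

```text
t: 28.15
tool_pos: [413.0, 0.2, 122.4]
eef_rot: [-0.0, 1.0, -0.007, -0.002]
wrist_force: [0.9, 0.1, -0.3]
gripper_width: 0.785
```

Emit:
{"fn": "play_rows", "kwargs": {
  "commands": [
    {"delta_pos": [0,0,-0.8],"turn": [0,0,0],"grip": 74},
    {"delta_pos": [0,0,-1],"turn": [0,0,0],"grip": 80},
    {"delta_pos": [0.3,0.2,-1],"turn": [0,0,0],"grip": 80},
    {"delta_pos": [0.8,0.6,-0.9],"turn": [0,0,0],"grip": 80},
    {"delta_pos": [0.9,0.6,-0.4],"turn": [0,0,0],"grip": 80}
  ]
}}

```text
t: 28.78
tool_pos: [511.9, -69.7, 330.6]
eef_rot: [0.001, 1.0, -0.006, 0.004]
wrist_force: [1.4, 0.8, 0.1]
gripper_width: 0.85
```

```bash
python3 - <<'E'
from h import *
im,i=snap("g0");go(621,-76,275,-0.012)
E
```

```text
t=28.82 pos=[517.  -73.9 328.4] yaw=-0.016 tilt=0.010 | d=[2.07  0.003 1.086] turn=[ 0.051 -0.101 -0.049] d(after turn)=[2.08  0.017 1.068]
```

View pics/g0.png

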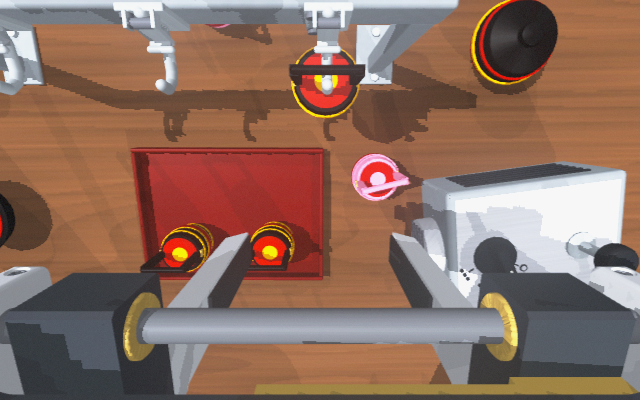

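Emit:
{"fn": "play_rows", "kwargs": {
  "commands": [
    {"delta_pos": [0.8,0,0],"turn": [0,0,0],"grip": 80},
    {"delta_pos": [0.8,0,0.1],"turn": [0,0,0],"grip": 80},
    {"delta_pos": [0.45,0,0.3],"turn": [0,0,0],"grip": 80},
    {"delta_pos": [0,0,0.5],"turn": [0,0,0],"grip": 80},
    {"delta_pos": [0,0,0],"turn": [0,0,0],"grip": 80}
  ]
}}

```text
t: 29.45
tool_pos: [612.0, -70.1, 277.8]
eef_rot: [-0.0, 1.0, -0.007, -0.003]
wrist_force: [-0.0, 0.1, -1.1]
gripper_width: 0.849
```

```bash
python3 - <<'E'
from h import *
im,i=snap("g0b");go(621,-76,226,-0.012);print(onz("w",327,72,238,info("g0")))
E
```

```text
t=29.50 pos=[612.4 -70.2 279.7] yaw=-0.013 tilt=0.002 | d=[0.175 0.114 1.074] turn=[-0.003  0.023 -0.012] d(after turn)=[0.173 0.113 1.074]
[618.43434725 -76.51606808 238.        ]
```

View pics/g0b.png

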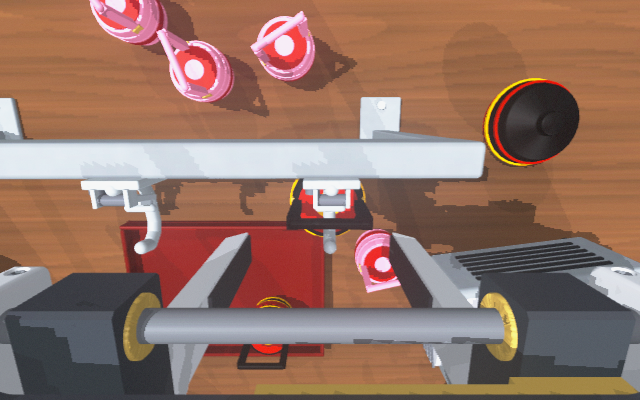

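Emit:
{"fn": "play_rows", "kwargs": {
  "commands": [
    {"delta_pos": [0.17,0.11,0.1],"turn": [0,0,0],"grip": 80},
    {"delta_pos": [0,0,0.4],"turn": [0,0,0],"grip": 80},
    {"delta_pos": [0,0,0.4],"turn": [0,0,0],"grip": 80},
    {"delta_pos": [0,0,0.15],"turn": [0,0,0],"grip": 70},
    {"delta_pos": [0,0,0],"turn": [0,0,0],"grip": 62}
  ]
}}

```text
t: 30.12
tool_pos: [621.4, -76.2, 228.0]
eef_rot: [0.0, 1.0, -0.007, 0.0]
wrist_force: [-0.4, -0.6, -0.1]
gripper_width: 0.682
```

Emit:
{"fn": "play_rows", "kwargs": {
  "commands": [
    {"delta_pos": [0,0,0],"turn": [0,0,0],"grip": 50},
    {"delta_pos": [0,0,0],"turn": [0,0,0],"grip": 50},
    {"delta_pos": [0,0,0],"turn": [0,0,0],"grip": 50},
    {"delta_pos": [0,0,0],"turn": [0,0,0],"grip": 50}
  ]
}}

```text
t: 30.62
tool_pos: [621.8, -76.1, 228.9]
eef_rot: [0.0, 1.0, -0.007, 0.001]
wrist_force: [0.8, -0.6, 3.8]
gripper_width: 0.585
```

Emit:
{"fn": "play_rows", "kwargs": {
  "commands": [
    {"delta_pos": [0,0,-0.2],"turn": [0,0,0],"grip": 50},
    {"delta_pos": [0,0,-0.25],"turn": [0,0,0],"grip": 50},
    {"delta_pos": [0,0,-0.2],"turn": [0,0,0],"grip": 50},
    {"delta_pos": [0,0,0],"turn": [0,0,0],"grip": 50},
    {"delta_pos": [0,0,0],"turn": [0,0,0],"grip": 50}
  ]
}}

```text
t: 31.25
tool_pos: [621.2, -76.0, 259.9]
eef_rot: [0.0, 1.0, -0.007, -0.0]
wrist_force: [-0.0, -0.4, -1.5]
gripper_width: 0.583
```

```bash
python3 - <<'E'
from h import *
im,i=snap("g0c");go(494,60,257,-0.012)
E
```

```text
t=31.30 pos=[621.1 -76.  259.6] yaw=-0.013 tilt=0.001 | d=[-2.577 -2.686  0.054] turn=[-0.002  0.012 -0.013] d(after turn)=[-2.574 -2.689  0.051]
```

View pics/g0c.png

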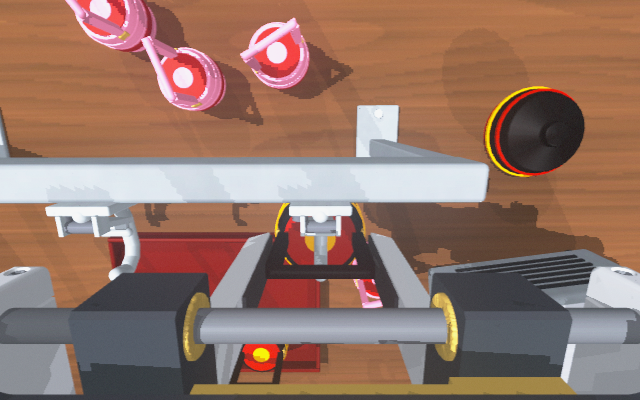

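Emit:
{"fn": "play_rows", "kwargs": {
  "commands": [
    {"delta_pos": [-0.4,0,0],"turn": [0,0,0],"grip": 50},
    {"delta_pos": [-0.5,0,0],"turn": [0,0,0],"grip": 50},
    {"delta_pos": [-0.6,0,0],"turn": [0,0,0],"grip": 50},
    {"delta_pos": [-0.5,-0.4,0],"turn": [0,0,0],"grip": 50},
    {"delta_pos": [-0.4,-0.8,0],"turn": [0,0,0],"grip": 50}
  ]
}}

```text
t: 31.92
tool_pos: [500.9, -14.7, 259.6]
eef_rot: [0.0, 1.0, -0.008, -0.0]
wrist_force: [0.4, 0.9, -1.2]
gripper_width: 0.581
```

Emit:
{"fn": "play_rows", "kwargs": {
  "commands": [
    {"delta_pos": [-0.3,-0.8,0],"turn": [0,0,0],"grip": 50},
    {"delta_pos": [-0.1,-0.5,0],"turn": [0,0,0],"grip": 50},
    {"delta_pos": [0,-0.2,0],"turn": [0,0,0],"grip": 50},
    {"delta_pos": [0,0,0],"turn": [0,0,0],"grip": 50},
    {"delta_pos": [0,0,0],"turn": [0,0,0],"grip": 50}
  ]
}}

```text
t: 32.55
tool_pos: [483.3, 60.0, 259.9]
eef_rot: [0.0, 1.0, -0.007, -0.0]
wrist_force: [0.1, -0.1, -1.2]
gripper_width: 0.584
```

```bash
python3 - <<'E'
from h import *
im,i=snap("g0d");go(482,61,257,-0.012)
t=env.camera("top");crop(t,205,130,405,280,4,"pics/top3c.png")
E
```

```text
t=32.60 pos=[483.3  59.9 259.9] yaw=-0.014 tilt=0.001 | d=[-0.027 -0.022  0.058] turn=[ 0.007  0.005 -0.028] d(after turn)=[-0.027 -0.022  0.058]
```

View pics/g0d.png

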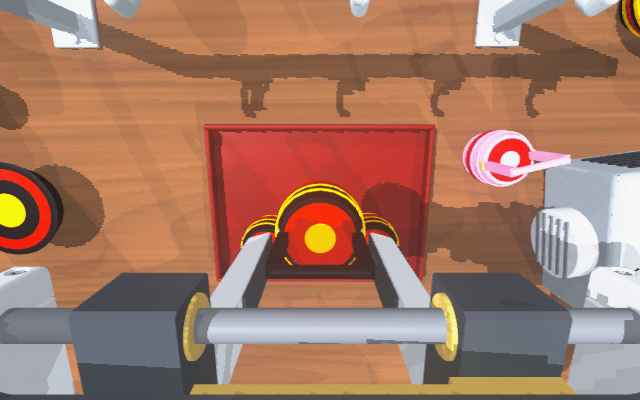

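View pics/top3c.png

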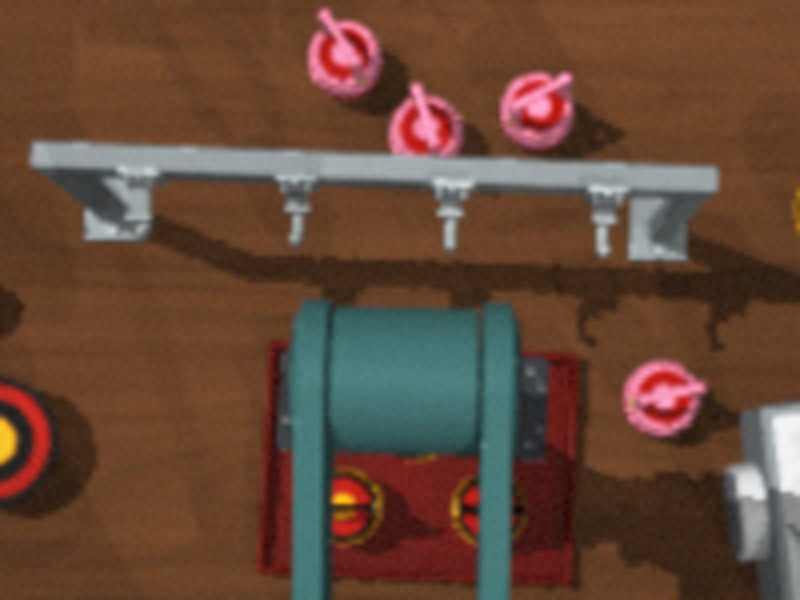

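Tray unmoved, both pails upright, all hooks empty. Lowering pail 0.

Emit:
{"fn": "play_rows", "kwargs": {
  "commands": [
    {"delta_pos": [0,0,0.7],"turn": [0,0,0],"grip": 50},
    {"delta_pos": [0,0,0.8],"turn": [0,0,0],"grip": 50},
    {"delta_pos": [0,0,0.8],"turn": [0,0,0],"grip": 50},
    {"delta_pos": [0,0,0.6],"turn": [0,0,0],"grip": 50},
    {"delta_pos": [0,0,0],"turn": [0,0,0],"grip": 50}
  ]
}}

```text
t: 33.28
tool_pos: [481.7, 60.1, 113.1]
eef_rot: [0.0, 1.0, -0.007, -0.002]
wrist_force: [0.5, -0.5, -1.0]
gripper_width: 0.582
```

Emit:
{"fn": "play_rows", "kwargs": {
  "commands": [
    {"delta_pos": [0,0,0.04],"turn": [0,0,0],"grip": 50},
    {"delta_pos": [0,0,0.04],"turn": [0,0,0],"grip": 50},
    {"delta_pos": [0,0,0.03],"turn": [0,0,0],"grip": 50},
    {"delta_pos": [0,0,0.03],"turn": [0,0,0],"grip": 50},
    {"delta_pos": [0,0,0],"turn": [0,0,0],"grip": 50}
  ]
}}

```text
t: 33.9
tool_pos: [483.8, 60.8, 109.6]
eef_rot: [0.0, 1.0, -0.006, 0.001]
wrist_force: [-1.1, -1.0, 4.8]
gripper_width: 0.583
```

Emit:
{"fn": "play_rows", "kwargs": {
  "commands": [
    {"delta_pos": [0,0,0.02],"turn": [0,0,0],"grip": 50},
    {"delta_pos": [0,0,0],"turn": [0,0,0],"grip": 60},
    {"delta_pos": [0,0,0],"turn": [0,0,0],"grip": 74},
    {"delta_pos": [0,0,0],"turn": [0,0,0],"grip": 74},
    {"delta_pos": [0,0,-0.3],"turn": [0,0,0],"grip": 74}
  ]
}}

```text
t: 34.52
tool_pos: [481.8, 60.8, 121.0]
eef_rot: [0.0, 1.0, -0.007, -0.002]
wrist_force: [0.2, -0.8, 0.1]
gripper_width: 0.784
```

Emit:
{"fn": "play_rows", "kwargs": {
  "commands": [
    {"delta_pos": [0,0,-0.8],"turn": [0,0,0],"grip": 74},
    {"delta_pos": [0,0,-1],"turn": [0,0,0],"grip": 80},
    {"delta_pos": [0,0.2,-1],"turn": [0,0,0],"grip": 80},
    {"delta_pos": [0,0.8,-0.5],"turn": [0,0,0],"grip": 80},
    {"delta_pos": [-0.6,1,0],"turn": [0,0,0],"grip": 80}
  ]
}}

```text
t: 35.15
tool_pos: [453.3, -39.8, 290.9]
eef_rot: [0.001, 1.0, -0.005, 0.003]
wrist_force: [-0.4, -1.1, 0.6]
gripper_width: 0.852
```

Emit:
{"fn": "play_rows", "kwargs": {
  "commands": [
    {"delta_pos": [-0.6,0.9,0],"turn": [0,0,0],"grip": 60},
    {"delta_pos": [-0.7,0.9,0],"turn": [0,0,0],"grip": 40},
    {"delta_pos": [0,0.9,0],"turn": [0,0,0],"grip": 20},
    {"delta_pos": [0,0,0],"turn": [0,0,0],"grip": 0},
    {"delta_pos": [0,0,0],"turn": [0,0,0],"grip": 0}
  ]
}}

```text
t: 35.78
tool_pos: [385.1, -172.5, 287.8]
eef_rot: [-0.0, 1.0, -0.007, 0.0]
wrist_force: [0.2, 0.4, -0.2]
gripper_width: 0.357
```

```bash
python3 - <<'E'
from h import *
im,i=snap("e1");go(440,-382,330,0.13)
t=env.camera("top");crop(t,205,130,405,280,4,"pics/top4c.png")
s=env.camera("scene");crop(s,185,120,445,310,3,"pics/s4.png")
E
```

```text
t=35.83 pos=[ 385.2 -172.2  287.7] yaw=-0.012 tilt=0.001 | d=[ 1.146  4.183 -0.845] turn=[ 0.    -0.008 -1.627] d(after turn)=[ 0.542  4.303 -0.846]
```

View pics/e1.png

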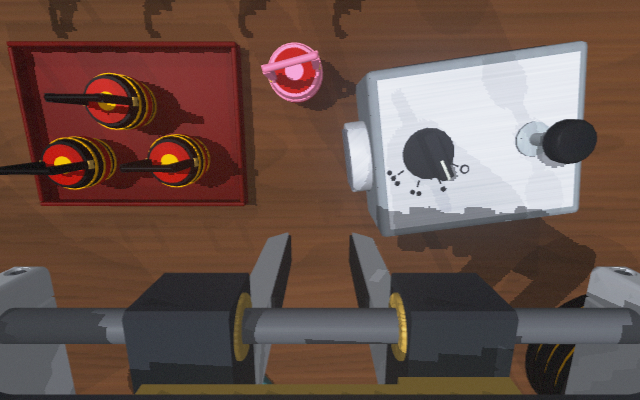

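View pics/top4c.png

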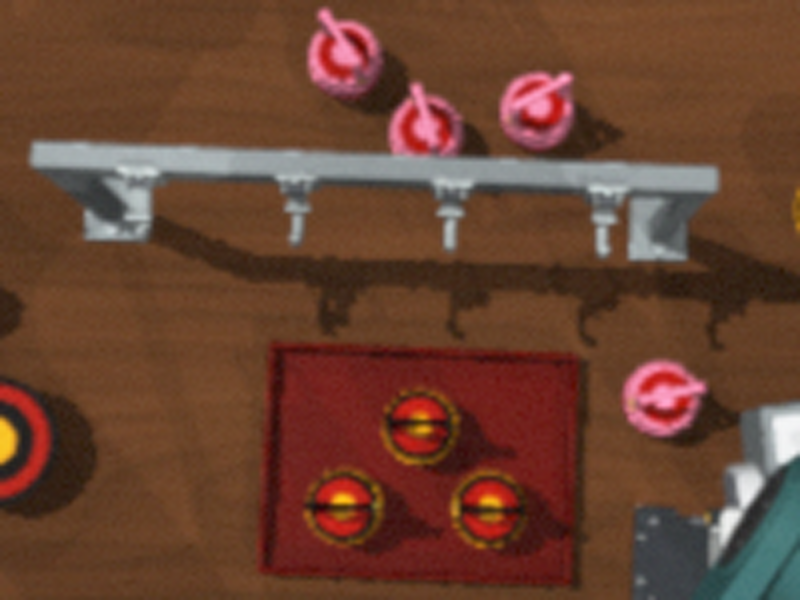

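View pics/s4.png

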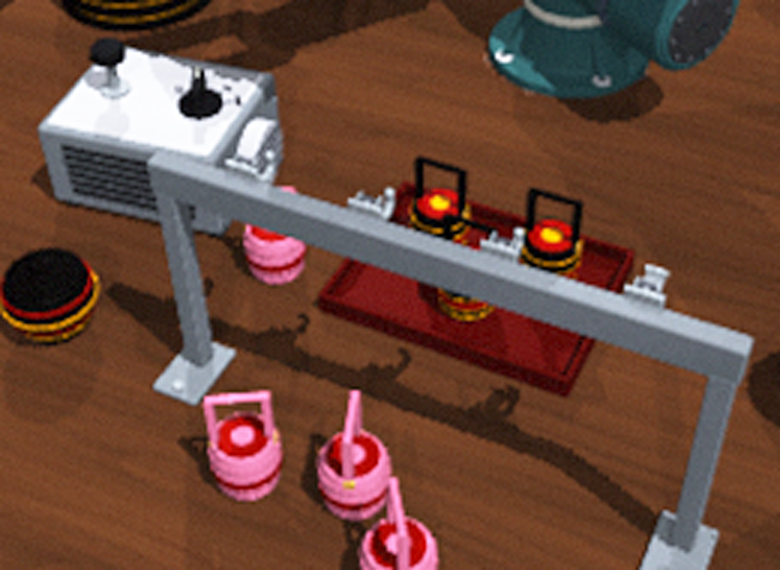

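All three pails stand upright in the tray and the knob is still out (head at (570,141)). Moving above the knob with fingers shut.

Emit:
{"fn": "play_rows", "kwargs": {
  "commands": [
    {"delta_pos": [0.2,0.8,0],"turn": [0,0,0],"grip": 0},
    {"delta_pos": [0.3,0.9,0],"turn": [0,0,0],"grip": 0},
    {"delta_pos": [0.3,0.9,0],"turn": [0,0,0],"grip": 0},
    {"delta_pos": [0.3,0.9,0],"turn": [0,0,0],"grip": 0},
    {"delta_pos": [0.05,0.68,0],"turn": [0,0,0],"grip": 0}
  ]
}}

```text
t: 36.55
tool_pos: [441.1, -383.1, 286.4]
eef_rot: [-0.0, 1.0, -0.005, -0.0]
wrist_force: [0.4, -0.1, -0.1]
gripper_width: 0.003
```

Emit:
{"fn": "play_rows", "kwargs": {
  "commands": [
    {"delta_pos": [0,0,0.4],"turn": [0,0,0],"grip": 0},
    {"delta_pos": [0,0,0.7],"turn": [0,0,0],"grip": 0},
    {"delta_pos": [0,0,0.2],"turn": [0,0,0],"grip": 0},
    {"delta_pos": [0,0,0],"turn": [0,0,0],"grip": 0},
    {"delta_pos": [0,0,0],"turn": [0,0,0],"grip": 0}
  ]
}}

```text
t: 37.17
tool_pos: [440.5, -382.8, 224.0]
eef_rot: [0.001, 1.0, -0.006, 0.001]
wrist_force: [-0.3, 0.3, -0.8]
gripper_width: 0.008
```

```bash
python3 - <<'E'
from h import *
im,i=snap("e2");go(440,-382.3,176)
print(proj([440,-382.3,173],i))
E
```

```text
t=37.23 pos=[ 440.5 -382.9  224.2] yaw=-0.013 tilt=0.003 | d=[-0.012 -0.015  0.964]
[318.59422332 233.05266519]
```

View pics/e2.png

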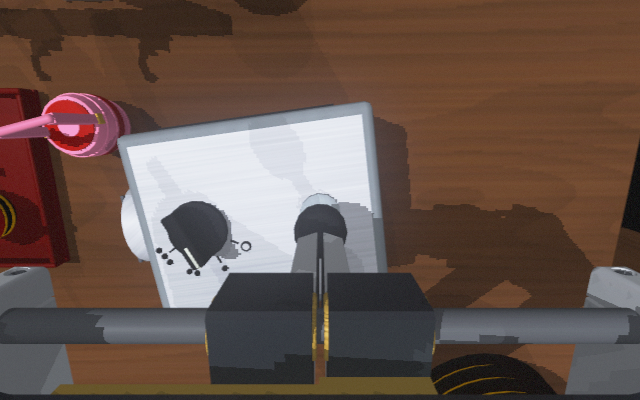

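Fingertips sit over the knob head at (319,232). Pushing down in steps.

Emit:
{"fn": "play_rows", "kwargs": {
  "commands": [
    {"delta_pos": [0,0,0.4],"turn": [0,0,0],"grip": 0},
    {"delta_pos": [0,0,0.2],"turn": [0,0,0],"grip": 0},
    {"delta_pos": [0,0,0.2],"turn": [0,0,0],"grip": 0},
    {"delta_pos": [0,0,0.1],"turn": [0,0,0],"grip": 0},
    {"delta_pos": [0,0,0],"turn": [0,0,0],"grip": 0}
  ]
}}

```text
t: 37.85
tool_pos: [439.6, -382.5, 176.4]
eef_rot: [-0.0, 1.0, -0.007, -0.0]
wrist_force: [-0.2, -0.1, -0.4]
gripper_width: 0.008
```

Emit:
{"fn": "play_rows", "kwargs": {
  "commands": [
    {"delta_pos": [0,0,0.05],"turn": [0,0,0],"grip": 0},
    {"delta_pos": [0,0,0],"turn": [0,0,0],"grip": 0},
    {"delta_pos": [0,0,0],"turn": [0,0,0],"grip": 0}
  ]
}}

```text
t: 38.22
tool_pos: [440.0, -382.9, 175.1]
eef_rot: [0.0, 1.0, -0.007, 0.0]
wrist_force: [-0.5, -0.6, 1.1]
gripper_width: 0.005
```

Emit:
{"fn": "play_rows", "kwargs": {
  "commands": [
    {"delta_pos": [0,0,-0.5],"turn": [0,0,0],"grip": 0},
    {"delta_pos": [0,0,-1],"turn": [0,0,0],"grip": 0},
    {"delta_pos": [-0.5,0,-1],"turn": [0,0,0],"grip": 0},
    {"delta_pos": [-0.8,0,-0.3],"turn": [0,0,0],"grip": 0},
    {"delta_pos": [0,0,0],"turn": [0,0,0],"grip": 0}
  ]
}}

```text
t: 38.85
tool_pos: [373.7, -382.4, 317.7]
eef_rot: [0.002, 1.0, -0.008, 0.002]
wrist_force: [0.6, -0.9, 0.2]
gripper_width: 0.005
```

Emit:
{"fn": "play_rows", "kwargs": {
  "commands": [
    {"delta_pos": [0,0,0],"turn": [0,0,0],"grip": 0},
    {"delta_pos": [0,0,0],"turn": [0,0,0],"grip": 0}
  ]
}}

```text
t: 39.1
tool_pos: [375.3, -381.4, 312.8]
eef_rot: [-0.001, 1.0, -0.006, -0.001]
wrist_force: [-0.2, 0.3, 0.4]
gripper_width: 0.006
```

```bash
python3 - <<'E'
from h import *
im,i=snap("e3");go(440,-382.3,176)
j=env.camera_info("scene")
s=env.camera("scene");crop(s,185,120,445,310,3,"pics/s5.png")
t=env.camera("top");cv2.imwrite("pics/top5.png",t)
print(proj([440,-382.3,153],i),proj([440,-382.3,173],i))
E
```

```text
t=39.15 pos=[ 375.3 -381.4  313. ] yaw=-0.012 tilt=0.003 | d=[1.299 0.008 2.737]
[320.01622413 129.34057919] [319.98749209 129.74652492]
```

View pics/e3.png

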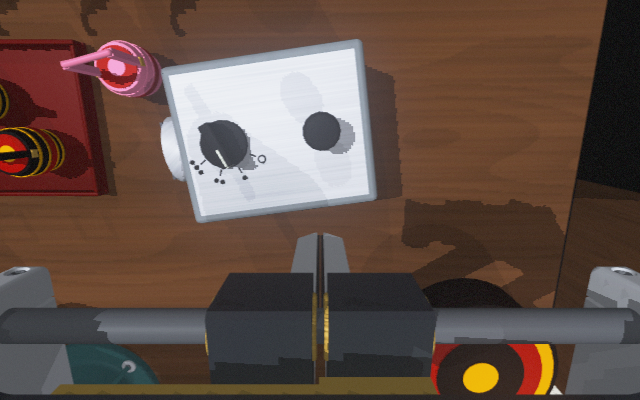

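View pics/s5.png

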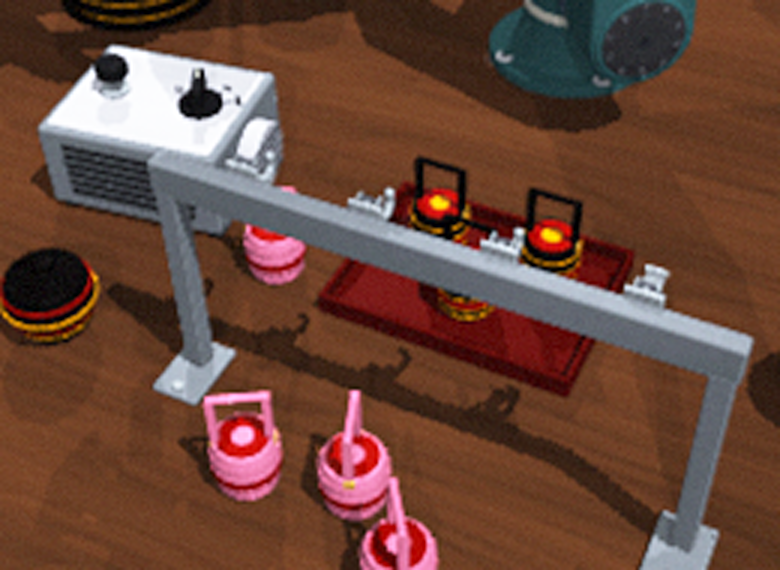

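View pics/top5.png

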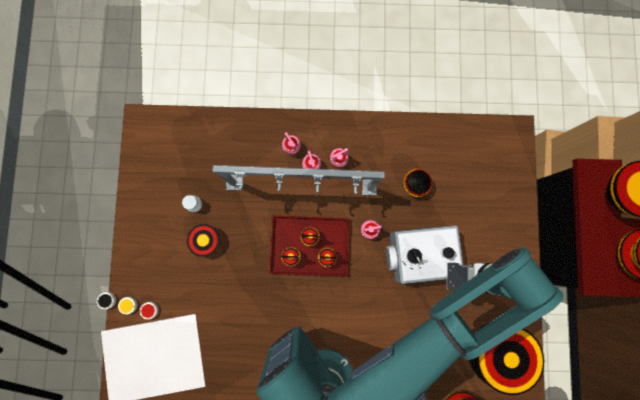

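The knob is in (as in the first picture), the dial is at one dot, three pails stand in the tray, and the bystanders are in place. Handing in.

```bash
python3 - <<'E'
from h import *
np.set_printoptions(precision=1,suppress=True)
T=lambda u,v:(u,v)
for p in [(310,236.5),(290.5,256.5),(327,257)]:
    print(onz("top",*p,64)-np.array([452.7,60,64]))
env.close_job(); print(env.get_state()['t'])
E
```

```text
[28.4  0.8  0. ]
[-39.9  64.2   0. ]
[-38.6 -57.9   0. ]
the job is handed in; nothing more can be done
the job is handed in; nothing more can be done
```

The job is done and handed in at about 39 s of the 210 s allowed; no verdict is reported back.

- **Dial and knob out:** I turned the dial from two dots to one dot. The pointer then read -155° against the mark at -153.5°. I pulled the fresh-air knob out 20 mm and it stayed out while I unloaded.
- **Unloading:** Three pails were hanging, on hooks 0, 1 and 2; hook 3 was empty. I pressed those three keepers open, lifted each pail about 31 mm straight up before moving it out, and stood it in the tray. I lowered each pail until the wrist felt 5–15 N of contact.
- **Knob in:** With all pails standing, I pushed the knob back in.

**Last checks:**
- All three pails stand upright in the tray, at about (28, 1), (-40, 64) and (-39, -58) mm from its centre, well inside the limits.
- The knob is in and the dial is still at one dot.
- The tray showed no movement while I was unloading. The bystanders and pink pails look untouched in the last pictures.

**Disagreements:**
- The measured tool height shifted by 3–5 mm as the fingers closed on the dial and on the knob.
- The pails touched the tray floor a few millimetres higher than I first expected, which fits handle bars hanging at about 235 mm rather than my guess of 238–242 mm.
- A 6 N reading came up at the bottom of the first keeper press. It stayed within limits, and that keeper was open when I looked.

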